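Unhook the tip-waste bin from the sampler deck

ROBOT

A 6-joint arm with a two-finger parallel gripper is mounted at the origin on the work surface. World frame = base frame: x ahead of the robot, y to its left, z up, the work surface at z = 0. Lengths are in m, angles in rad, forces in N, time in s.
With the tool pointing down it reaches from about 0.3 to 0.85 m from the base axis. Payload 4.2 kg.
Tool frame: the origin (TCP) lies between the finger pads; the fingertips stand 14 mm ahead of it and the grasp point (between the pads) lies 5 mm behind it; z points along the fingers, y is the direction in which the jaws open and shut (so a half turn about z gives the same grasp; the last joint's range is limited). The gripper opens to 91 mm and grips with 3 to 60 N. Pads are 32 mm wide; open, the fingers measure 118 mm over their backs; the gripper's body (76 mm by 178 mm) begins 60 mm behind the grasp point.
Start: joints at [-1.288, 0.32, 1.565, -0, 1.257, -0.02], TCP at [0.171, -0.549, 0.207] pointing down, gripper open.
Joint ranges: [-3.11, 3.11], [-0.84, 2.01], [0.21, 2.61], [-1.34, 4.49], [0.05, 2.63], [-2.56, 2.56]. Speed limits (rad/s): [2.57, 2.57, 3.14, 3.14, 3.14, 3.14].

INTERFACE

Orientations are given as a unit quaternion [x, y, z, w].
In Python, from workcell import ctrl gives the robot as it stands.
- The arm moves only by the tool arm_command, never from a script. Its argument "motion" is a list of rows, each a list of 3 entries, a list of its own where there are three numbers: the turn, a rotation vector about the world's x, y, z in degrees, then the shift along the world's x, y, z in mm, then the finger opening in mm, from 0 to 91.2. In form: [[[rx, ry, rz], [dx, dy, dz], claw], ...]. A call has exactly 8 rows; each row is the pose to reach, as a shift and turn from the pose commanded when the call began; what a row does not reach only later rows make up. A row lasts 1/10 s, in which the tool goes at most 50 mm and 8.59 degrees, less where a joint would pass 70% of its speed; a pose out of reach is approached as far as the arm can. A call with a gripper value outside its range is refused whole. The fingers move at their own pace and stop on an object; "newtons" is the grip in N (left out, the last holds). Time passes only in rows, so rows that repeat a pose let the fingers close, or fill a call up. It gives the time, the measured TCP pose, the force and the opening at its end, in the units of the state.
- ctrl.read_state(): the state, without advancing time (a new reading comes with each control period).
- ctrl.camera(name): name is "scene" or "side" or "wrist"; returns a dict with "pixels" (400x640x3 uint8, blue, green, red), "K" (3x3 intrinsics, pixels), "view" (4x4, takes a point from world to camera coordinates). Camera axes: x right, y up, looking along -z (the intrinsics and any distortion apply to the point x, -y, -z); pixel columns grow to the right and rows downward; lengths in m; the calibration is good to about 2 mm. The wrist camera is an equidistant fisheye: a pixel r from the principal point sees the ray r / f radians off the axis. A picture is of the moment at which its call begins. There is no depth.
- ctrl.finish_job(): hands the job in, once; it reports no verdict.
Trained networks look in the newest picture that a camera, given by its name, has taken for a name from the list of things; names that differ only in an ending like _2 or _b are one class to them, and where a whole thing is asked for, a point or a joint stands for the part that bears it (a point fixed in the world has none). Each returns a list of dicts, best first, with "confidence" (0 to 1); they miss things now and then, are a little off and sometimes report something else, mostly with a low value. They report only what shows in the picture. A call takes as long as a camera call. They do not tell look-alikes from the thing itself.
- ctrl.look_for(camera, target): "position" ([column, row] in pixels, amid what is visible of it).
The state is a dict: "time_s": time; "qpos": joint angles; "joint_velocities": joint speeds; "tau": joint torques, N m; "ee_pos": TCP position; "ee_rot": TCP orientation; "wrist_force": force on the tool from outside, world axes, zero at the start; "wrist_torque": the same for the moment, N m; "width": finger opening in m.
Only numpy, scipy, OpenCV 4.12 (cv2) and the standard library are available. Lean on these libraries where they do the work, as an engineer would, in place of code of your own. Each camera call takes 0.05 s, during which the arm holds its last target.

TASK

Take the empty tip-waste bin off its barbed hook on the side of the sampler deck and stand it upright in the free part of the steel cleaning tray, lowered onto the tray floor, not dropped. Feel your way over the barb: never force the bin against the hook, which is brittle. Leave the specimen cup, the reagent bottle and the tip box where they are.

Things in the scene. Friction and masses are not known exactly. Their poses are not given: they have to be found in the camera images.
- bin_eye (a point): Centre of the eye in the grey plastic tip-waste bin's hanging plate (4 mm thick, origin in its mid plane), half-way up the bin. Axes turn with the bin: z up, -x out of the bin's front, away from the deck panel; y along the panel. The eye is a closed window 24 mm wide (y), 16 mm high (z). While it hangs, the eye's upper edge lies on the hook's shank. Mass 0.13 to 0.28 kg.
- bin_grip (a point): Grip of the bin: the finger tab on top of its hanging plate, 57.5 mm straight above bin_eye, same axes. The tab is 10 mm thick (x), 44 mm wide (y), from 30 mm below to 15 mm above this point (bin top). Pinch it front to back (closing along x). Fingertips must stay 28 mm or more above the eye's upper edge to clear the hook.
- bin_foot (a point): On the bin's underside, mid plane of the plate, 84.5 mm straight below bin_eye, same axes. The open-topped bin part is 80 mm wide (y), reaches from the plate to x = -48 mm, its rim 62 mm up. Two feet behind the plate reach x = +16 mm and rest against the panel while it hangs.
- hook_root (a point): Where the axis of the hook's shank crosses the deck panel's face; fixed, 134 mm above the bench. Axes of the deck: z up, -x out of the panel (the way the hook points), y along it. White hook, 12 mm wide (y): level shank 6 mm thick from a clamp block (5 mm off the panel, 44 mm wide, 15 mm high), then a bend, then a nose. The hook snaps if bin and deck press together with over 12 N.
- hook_nose (a point): Not a reading of the nose: fixed deck point on the shank's axis 32 mm out of the panel, where the bend would be at mid setting. The shank is clamped by hand: the true bend is up to 12 mm nearer or farther, to be felt or seen. From the bend a straight nose, 6 mm thick, 28 mm long, its axis starting on the shank's axis, rises outwards at 50 deg above level. Same axes as hook_root.
- hook_barb (a point): Fixed deck point where the upper barb's point would be at mid setting (shifts with the bend). The nose ends in an arrow head, 17 to 28 mm along it: barb points aimed back at the panel, 5.5 mm proud on top, 2 mm underneath, 13.5 mm across both, sloping to the tip. The upright eye cannot pass; with the bin's bottom swung out 35 to 45 deg and the eye centred on the head it slides off along the nose.
- panel_top (a point): Middle of the deck's upright side panel's top edge (on its outer face), straight above hook_root, 146 mm above the bench, same axes. The panel is 12 mm thick and reaches 170 mm to -y and 130 mm to +y; behind it the deck floor is 46 mm lower, and tubes standing 160 mm and more behind the panel's face rise 42 mm above this point.
- tray: Steel cleaning tray fixed on the bench, 300 mm (its x) by 210 mm (its y), rim 22 mm high, walls 4 mm. Origin: centre of its underside; the tray floor is 4 mm above it. The half of the tray on its -x side is free.
- cup: Bystander: lidded specimen cup, 52 mm across, 70 mm high, standing in the +x part of the tray. Origin: centre of its underside.
- reagent: Bystander: white reagent bottle, 60 mm across, 130 mm high, on the bench. Origin: centre of its underside.
- tipbox: Bystander: closed pipette-tip box, 82 x 102 x 57 mm, on the bench between bin and tray, nearer the robot. Origin: centre of its underside.
Mind the look-alikes: they are no part of the job. Leave any green or yellow look-alike of the part that bears bin_eye alone.

How it is judged:
By the outcome, as a careful person would: the job done as asked, in the order asked, and still so for the second after the job is handed in, with the robot touching nothing.
It also fails if it takes over 72 s, if anything falls off the work surface, if the arm or the gripper's body presses on something with over 40 N, if the wrist force passes 120 N, or if a joint passes its speed limit or range.

## Working session

There is one attempt and no reset: what is moved stays moved. The work goes in short steps, Python scripts to look and compute and a tool call to move; the robot and the scene stay as the last step left them, time stands still between calls to the robot, and variables do not carry over. Pictures are saved under pics/ and viewed, and the job is handed in when it is done.

Besides the shell and the picture viewer there is one more tool, called in YAML: its name, and indented under it one key for each argument. arm_command: Moves the arm, as the interface text tells. Its arguments: {"type":"object","properties":{"motion":{"type":"array","items":{"type":"array"}},"newtons":{"type":"number"}},"required":["motion"]}

```bash
ls; mkdir -p pics
cat > h.py <<'E'
from workcell import ctrl
import cv2,numpy as np,json
def snap(c,fn):
    im=ctrl.camera(c); cv2.imwrite('pics/'+fn,im['pixels']); np.savez('pics/'+fn+'.npz',K=im['K'],V=im['view']); return im
def proj(im,p):
    K,V=np.array(im['K']),np.array(im['view']); q=V@np.append(p,1); x=np.array([q[0],-q[1],-q[2]]); u=K@x; return u[:2]/u[2]
def ray(im,px):
    K,V=np.array(im['K']),np.array(im['view']); d=np.linalg.inv(K)@np.array([px[0],px[1],1.]); d=np.array([d[0],-d[1],-d[2]])
    R=V[:3,:3]; o=-R.T@V[:3,3]; d=R.T@d; return o,d/np.linalg.norm(d)
def atz(im,px,z):
    o,d=ray(im,px); return o+d*(z-o[2])/d[2]
def tri(rs):
    A=np.zeros((3,3));b=np.zeros(3)
    for o,d in rs:
        M=np.eye(3)-np.outer(d,d);A+=M;b+=M@o
    p=np.linalg.solve(A,b); return p,[float(np.linalg.norm((np.eye(3)-np.outer(d,d))@(p-o))) for o,d in rs]
E
python3 - <<'E'
from h import *
ims={c:snap(c,c+'0.png') for c in('scene','side','wrist')}
for c in ims:
    print(c,ims[c]['K'].tolist() if hasattr(ims[c]['K'],'tolist') else ims[c]['K'], np.round(ims[c]['view'],3).tolist())
for t in ['bin_eye','bin_grip','bin_foot','hook_root','hook_nose','hook_barb','panel_top','tray','cup','reagent','tipbox']:
  for c in ('scene','side'):
    print(t,c,[(np.round(r['position'],1).tolist(),round(r['confidence'],2)) for r in ctrl.look_for(c,t)])
print(ctrl.read_state())
E
```

```text
pics
scene [[464.5604170036925, 0.0, 314.36510024147765], [0.0, 464.5604170036925, 201.64163522762], [0.0, 0.0, 1.0]] [[0.256, 0.967, 0.018, -0.063], [-0.612, 0.148, 0.777, 0.233], [0.748, -0.21, 0.63, -1.597], [0.0, 0.0, 0.0, 1.0]]
side [[504.4406533997367, 0.0, 314.2671783464813], [0.0, 504.4406533997367, 193.3462986728287], [0.0, 0.0, 1.0]] [[-0.725, -0.689, -0.019, 0.329], [0.408, -0.45, 0.794, -0.338], [-0.556, 0.568, 0.607, -1.227], [0.0, 0.0, 0.0, 1.0]]
wrist [[309.70691628693146, 0.0, 322.20578018918013], [0.0, 309.70691628693146, 201.74258968315297], [0.0, 0.0, 1.0]] [[0.298, -0.955, -0.002, -0.574], [0.927, 0.289, -0.24, 0.028], [0.229, 0.07, 0.971, -0.39], [0.0, 0.0, 0.0, 1.0]]
bin_eye scene [([347.9, 255.1], 0.98), ([370.9, 203.8], 0.91), ([397.2, 151.9], 0.65)]
bin_eye side [([281.3, 213.0], 0.74), ([295.0, 307.4], 0.72), ([275.0, 191.1], 0.55)]
bin_grip scene [([349.9, 257.3], 0.97), ([391.8, 151.4], 0.81), ([371.3, 205.0], 0.7)]
bin_grip side [([280.5, 216.4], 0.68), ([297.3, 307.0], 0.68), ([273.2, 193.0], 0.59)]
bin_foot scene [([371.5, 202.0], 0.92), ([391.6, 152.2]
[... 811 characters left out ...]
ime_s': 1.25, 'qpos': array([-1.28797587e+00,  3.19574475e-01,  1.56450228e+00,  1.46789867e-06,
        1.25737456e+00, -1.99976619e-02]), 'joint_velocities': array([ 1.25305259e-04, -6.84434966e-04, -6.42333948e-05, -4.61372542e-04,
       -1.75818030e-03,  3.76522314e-04]), 'tau': array([ 2.23248739e-03, -4.12352443e+01, -2.32232594e+01,  7.32838595e-02,
        3.76975955e-02,  2.61641912e-05]), 'ee_pos': array([ 0.17148021, -0.54885817,  0.20688973]), 'ee_rot': array([9.88559561e-01, 1.50830999e-01, 9.95252874e-06, 6.99707089e-05]), 'wrist_force': array([ 0.27003927, -0.22852937, -0.33590235]), 'wrist_torque': array([-0.02081945, -0.00453504,  0.04342343]), 'width': 0.09115761282881361}
```

View pics/scene0.png

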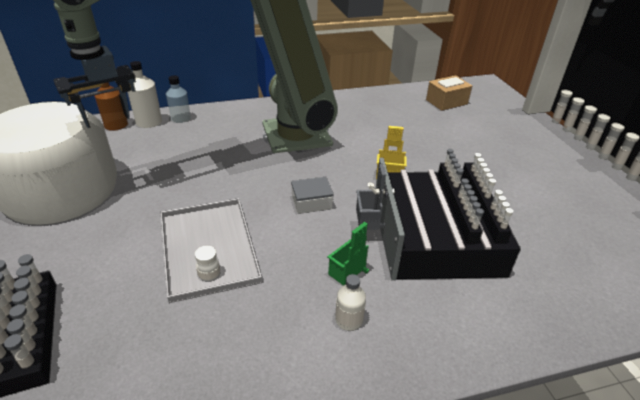

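View pics/side0.png

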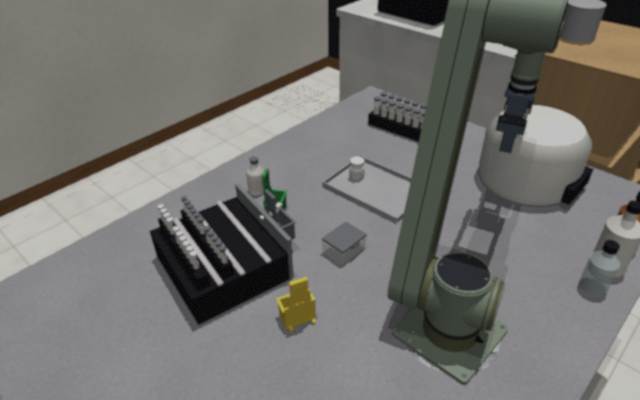

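View pics/wrist0.png

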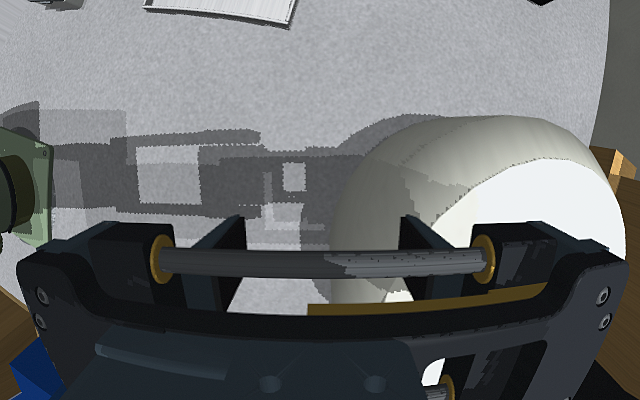

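Run:
```python
import cv2
a=cv2.imread('pics/scene0.png')[140:300,290:530];cv2.imwrite('pics/sc.png',cv2.resize(a,None,fx=3.3,fy=3.3,interpolation=cv2.INTER_CUBIC))
a=cv2.imread('pics/side0.png')[140:330,140:400];cv2.imwrite('pics/sd.png',cv2.resize(a,None,fx=3,fy=3,interpolation=cv2.INTER_CUBIC))
```

```text
(no output)
```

View pics/sc.png

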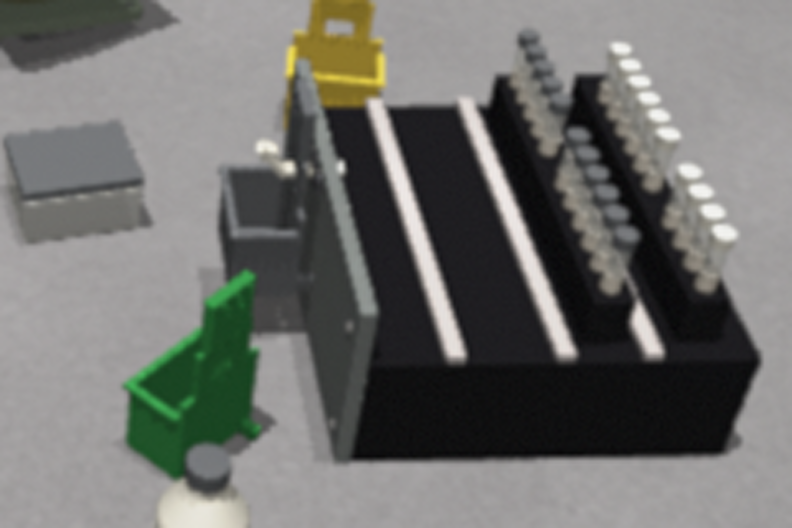

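View pics/sd.png

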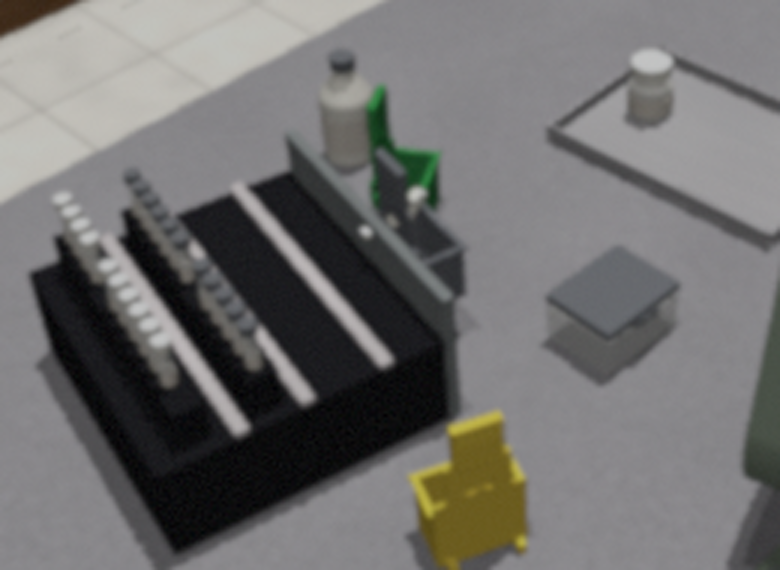

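Run:
```python
import cv2
def crop(f,x,y,w,h,s,o):
    a=cv2.imread(f)[y:y+h,x:x+w];a=cv2.resize(a,None,fx=s,fy=s,interpolation=cv2.INTER_CUBIC)
    for i in range(0,w,10): cv2.putText(a,str(x+i),(i*s,8),0,.3,(0,0,255),1);cv2.line(a,(i*s,0),(i*s,h*s),(0,0,255) if i%50==0 else (90,90,160),1)
    for i in range(0,h,10): cv2.putText(a,str(y+i),(0,i*s+8),0,.3,(0,0,255),1);cv2.line(a,(0,i*s),(w*s,i*s),(90,90,160),1)
    cv2.imwrite(o,a)
crop('pics/scene0.png',340,150,80,130,4 if 0 else 4,'pics/c1.png')
crop('pics/scene0.png',350,150,70,70,8,'pics/c1b.png')
crop('pics/side0.png',225,170,80,80,7,'pics/c2.png')
```

```text
(no output)
```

View pics/c1.png

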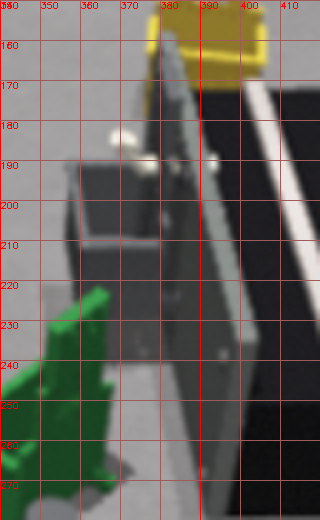

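View pics/c1b.png

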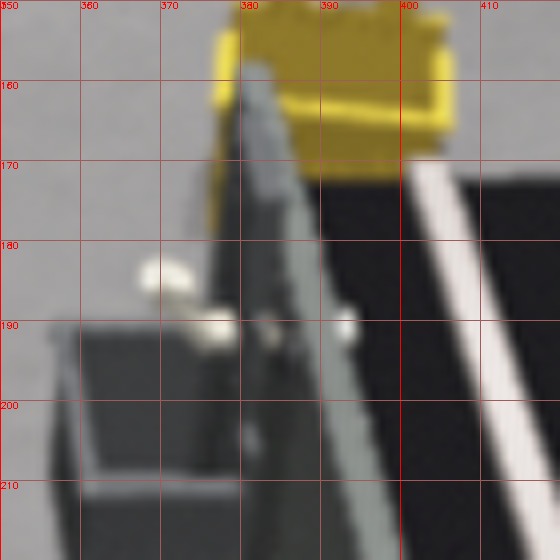

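View pics/c2.png

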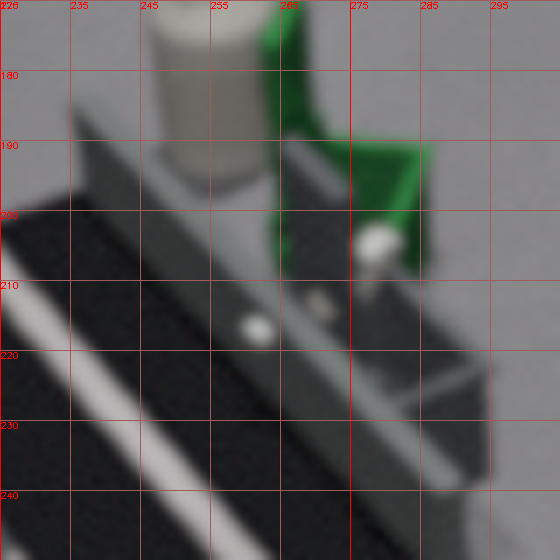

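Run:
```python
from h import *
class L(dict):pass
def ld(c): d=np.load(f'pics/{c}0.png.npz'); return dict(K=d['K'],view=d['V'])
S,D=ld('scene'),ld('side')
for c,i in(('S',S),('D',D)): print(c,ray(i,(320,200))[0])
sA=atz(S,(398.7,235),.146); sAi=atz(S,(403.3,234.5),.146); sBi=atz(S,(383.5,158.2),.146); sBo=atz(S,(380.2,158.5),.146)
dA=atz(D,(235,184.5),.146); dB=atz(D,(291,239),.146); dBi=atz(D,(287,239.5),.146)
print(sA,sAi,sBi,sBo,dA,dB,dBi)
print(np.linalg.norm(sA-sBo),np.linalg.norm(dA-dB))
# bin grip tab top corners: scene tab top outline, side
# tri of hook head
print('head',tri([ray(S,(371,184.5)),ray(D,(279,205))]))
print('clamp/shank',tri([ray(S,(377.5,190.8)),ray(D,(270.5,213))]))
print('boltIn',tri([ray(S,(393.3,190.7)),ray(D,(261.8,217))]))
# tab: corners in side picture (266,189.5),(275,198)
for p in [(266,189.5),(275,197.5)]: print('tab',atz(D,p,.203))
for p in [(380,158.5),(384,174)]: print('tabS',atz(S,p,.203))
# tray
for p in [(162,212),(239,200.5),(261,277),(167.5,297)]: print('trayS',atz(S,p,.022))
for p in [(323,184),(367,158.5),(398,214.5)]: print('trayD',atz(D,p,.022))
```

```text
S [ 1.35344981 -0.30800892  0.82621836]
D [-0.30609082  0.77162235  1.01962805]
[0.69785046 0.06527819 0.146     ] [0.69874465 0.07554851 0.146     ] [0.41227328 0.14244511 0.146     ] [0.4115989 0.1334043 0.146    ] [0.69521093 0.0797709  0.146     ] [0.40511051 0.13360044 0.146     ] [0.41131513 0.14180474 0.146     ]
0.29424670833519107 0.2950523188502066
head (array([0.52234445, 0.06546575, 0.15336728]), [0.0005859753408040371, 0.0005859753408039666])
clamp/shank (array([0.53025829, 0.08585738, 0.13460258]), [0.003900479341273531, 0.00390047934127363])
boltIn (array([0.53639759, 0.11917721, 0.13555058]), [0.0013762447234869678, 0.0013762447234869698])
tab [0.54961544 0.0830508  0.203     ]
tab [0.50568064 0.09072651 0.203     ]
tabS [0.49041126 0.09594256 0.203     ]
tabS [0.55296509 0.08167769 0.203     ]
trayS [ 0.34576513 -0.44443435  0.022     ]
trayS [ 0.34500069 -0.24031375  0.022     ]
trayS [ 0.63393216 -0.22887585  0.022     ]
trayS [ 0.64208102 -0.4358277   0.022     ]
trayD [ 0.62051513 -0.21810583  0.022     ]
trayD [ 0.60824408 -0.43599506  0.022     ]
trayD [ 0.34218682 -0.2565184   0.022     ]
```

Run:
```python
import numpy as np
from scipy.spatial.transform import Rotation as R
d=np.pi/180
yd=80*d
for ang in (-100,80):
  for tilt in (0,45):
    ty=np.array([np.cos(ang*d),np.sin(ang*d),0]); tz=np.array([0,0,-1.]); tx=np.cross(ty,tz)
    T=np.c_[tx,ty,tz]
    ydd=np.array([-np.sin(yd),np.cos(yd),0])
    T=R.from_rotvec(ydd*tilt*d).as_matrix()@T   # bottom to -x_d ?
    for s in (1.6,1.9,2.1):
      # wrist azimuth
      w=np.array([.53,.06])-T[:2,2]*.25; q1=np.arctan2(w[1],w[0])
      B=R.from_euler('ZY',[q1,s]).as_matrix()
      e=R.from_matrix(B.T@T).as_euler('ZYZ')
      q4,q5,q6=e[0],e[1],e[2]-np.pi/2
      print(ang,tilt,s,np.round(T[:,2],2),'q1',round(q1,2),np.round([q4,q5,q6],2),'alt',round(q4-np.pi,2),round(q4+np.pi,2),round(-q5,2),round(q6+np.pi,2))
```

```text
-100 0 1.6 [ 0.  0. -1.] q1 0.11 [ 0.    1.54 -4.43] alt -3.14 3.14 -1.54 -1.28
-100 0 1.9 [ 0.  0. -1.] q1 0.11 [ 0.    1.24 -4.43] alt -3.14 3.14 -1.24 -1.28
-100 0 2.1 [ 0.  0. -1.] q1 0.11 [ 0.    1.04 -4.43] alt -3.14 3.14 -1.04 -1.28
-100 45 1.6 [-0.12 -0.7  -0.71] q1 0.4 [-0.69  1.94 -4.27] alt -3.83 2.45 -1.94 -1.13
-100 45 1.9 [-0.12 -0.7  -0.71] q1 0.4 [-0.64  1.7  -4.08] alt -3.79 2.5 -1.7 -0.93
-100 45 2.1 [-0.12 -0.7  -0.71] q1 0.4 [-0.64  1.54 -3.96] alt -3.78 2.5 -1.54 -0.81
80 0 1.6 [ 0.  0. -1.] q1 0.11 [ 0.    1.54 -1.28] alt -3.14 3.14 -1.54 1.86
80 0 1.9 [ 0.  0. -1.] q1 0.11 [ 0.    1.24 -1.28] alt -3.14 3.14 -1.24 1.86
80 0 2.1 [ 0.  0. -1.] q1 0.11 [-0.    1.04 -1.28] alt -3.14 3.14 -1.04 1.86
80 45 1.6 [-0.12 -0.7  -0.71] q1 0.4 [-0.69  1.94 -1.13] alt -3.83 2.45 -1.94 2.02
80 45 1.9 [-0.12 -0.7  -0.71] q1 0.4 [-0.64  1.7  -0.93] alt -3.79 2.5 -1.7 2.21
80 45 2.1 [-0.12 -0.7  -0.71] q1 0.4 [-0.64  1.54 -0.81] alt -3.78 2.5 -1.54 2.33
```

arm_command:
  motion:
    - [[0,0,3],[0,0,25],91]
    - [[0,0,9],[5,10,60],91]
    - [[0,0,17],[15,30,100],91]
    - [[0,0,25],[30,60,130],91]
    - [[0,0,33],[50,95,140],91]
    - [[0,0,41],[70,130,140],91]
    - [[0,0,49],[90,165,140],91]
    - [[0,0,57],[110,200,140],91]

```text
time_s: 2.05
ee_pos: [0.282, -0.3474, 0.3471]
ee_rot: [0.795, 0.606, 0.0, 0.0]
wrist_force: [1.0, 1.0, 0.7]
width: 0.091
```

arm_command:
  motion:
    - [[0,0,8],[20,35,0],91]
    - [[0,0,16],[40,70,0],91]
    - [[0,0,24],[60,105,0],91]
    - [[0,0,32],[80,140,0],91]
    - [[0,0,40],[100,175,0],91]
    - [[0,0,48],[120,210,0],91]
    - [[0,0,56],[140,245,0],91]
    - [[0,0,64],[160,280,0],91]

```text
time_s: 2.85
ee_pos: [0.442, -0.0673, 0.3471]
ee_rot: [0.353, 0.936, 0.0, 0.0]
wrist_force: [-0.3, -0.4, -0.1]
width: 0.0907
```

arm_command:
  motion:
    - [[0,0,8],[15,25,0],91]
    - [[0,0,16],[30,50,0],91]
    - [[0,0,22],[42,75,0],91]
    - [[0,0,27],[53,97,0],91]
    - [[0,0,31.6],[60,110,0],91]
    - [[0,0,31.6],[60,118,0],91]
    - [[0,0,31.6],[60,118,0],91]
    - [[0,0,31.6],[60,118,0],91]

```text
time_s: 3.65
ee_pos: [0.5011, 0.0487, 0.347]
ee_rot: [0.088, 0.996, -0.0, -0.0]
wrist_force: [-0.1, -0.2, 0.1]
width: 0.0915
```

Run:
```python
from h import *
s=ctrl.read_state();print(s['time_s'],s['ee_pos'],s['ee_rot'],s['qpos'],s['wrist_force'])
snap('wrist','w1.png');snap('side','s1.png');snap('scene','sc1.png')
```

```text
3.65 [0.50106632 0.04869875 0.34698201] [ 8.82255912e-02  9.96100500e-01 -1.97847882e-04 -5.21440109e-06] [ 7.43053112e-02  1.47731635e-01  1.44877057e+00 -3.88912510e-04
  1.54516481e+00 -1.31980013e+00] [-0.09964495 -0.23176666  0.05588769]
```

View pics/w1.png

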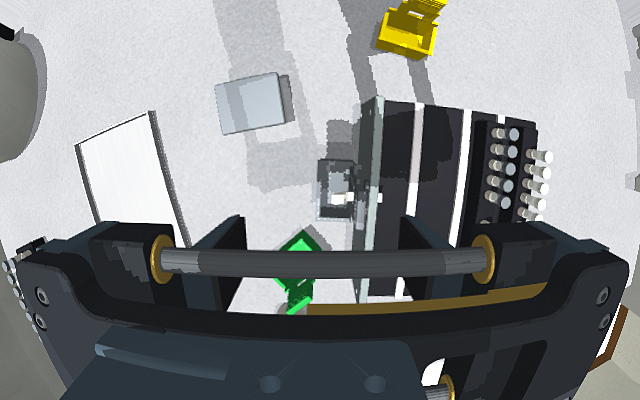

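View pics/sc1.png

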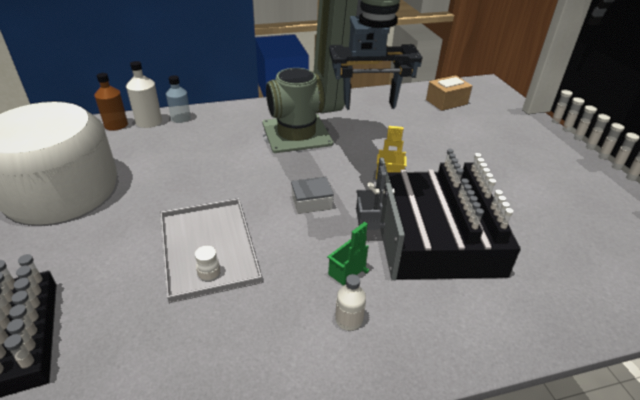

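```bash
cat >> h.py <<'E'
def crop(f,x,y,w,h,s,o,st=10):
    a=cv2.imread(f)[y:y+h,x:x+w];a=cv2.resize(a,None,fx=s,fy=s,interpolation=cv2.INTER_CUBIC)
    for i in range(-x%st,w,st): cv2.putText(a,str(x+i),(i*s,8),0,.35,(0,0,255),1);cv2.line(a,(i*s,0),(i*s,4),(0,0,255),1);cv2.line(a,(i*s,0),(i*s,h*s),(90,90,200),1)
    for i in range(-y%st,h,st): cv2.putText(a,str(y+i),(0,i*s+8),0,.35,(0,0,255),1);cv2.line(a,(0,i*s),(w*s,i*s),(90,90,200),1)
    cv2.imwrite(o,a)
def fray(im,px):
    K,V=np.array(im['K']),np.array(im['view']); u=(px[0]-K[0,2])/K[0,0]; v=(px[1]-K[1,2])/K[1,1]; r=np.hypot(u,v)
    d=np.array([np.sin(r)*u/r,-np.sin(r)*v/r,-np.cos(r)]) if r>1e-9 else np.array([0,0,-1.])
    R=V[:3,:3]; return -R.T@V[:3,3], R.T@d
def fproj(im,p):
    K,V=np.array(im['K']),np.array(im['view']); q=V@np.append(p,1); x=np.array([q[0],-q[1],-q[2]]); th=np.arctan2(np.hypot(x[0],x[1]),x[2]); n=x[:2]/np.hypot(x[0],x[1]); return np.array([K[0,2],K[1,2]])+K[0,0]*th*n
def fatz(im,px,z):
    o,d=fray(im,px); return o+d*(z-o[2])/d[2]
def ld(f): d=np.load(f'pics/{f}.npz'); return dict(K=d['K'],view=d['V'])
E
python3 -c "
from h import *
crop('pics/w1.png',300,90,130,130,6,'pics/w1c.png')"
```

```text
(no output)
```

View pics/w1c.png

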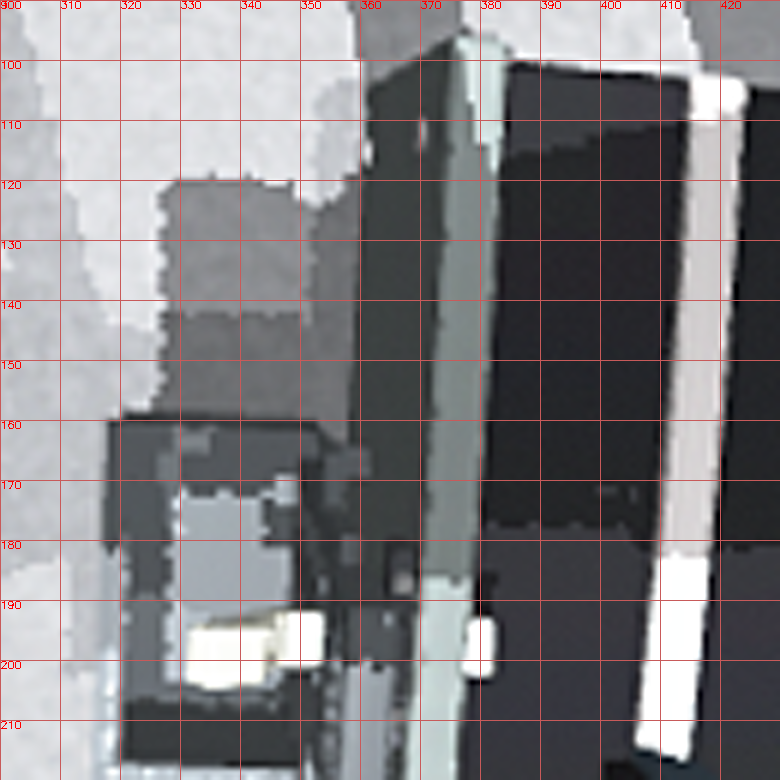

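Run:
```python
from h import *
im=ld('w1.png')
print('cam',fray(im,(330,200))[0])
P=np.array([fatz(im,p,.146) for p in [(375.2,96),(373.5,130),(372,158),(368.8,200),(367.3,216)]])
print(P)
c=np.polyfit(P[:,0],P[:,1],1); th=np.arctan(c[0]); print('panel ang',np.degrees(th))
xd=np.array([-np.sin(th),np.cos(th)]); off=P[:,:2]@xd; print(off)
o=off.mean()
for n,p,z in [('barb',(345.4,198.5),.1525),('tip',(331,199),.1554),('necktopL',(346,196.5),.1505),('platefront',(354,196),.137),('far row192',(350,192),.137),('row201',(350,201),.137),('bolt',(379.5,198),.134),('headtop',(338,193.5),.1545),('headbot',(338,204.5),.1545)]:
    w=fatz(im,p,z); print(n,w,'out',round((o-w[:2]@xd)*1000,1),'along',round(w[:2]@np.array([np.cos(th),np.sin(th)]),4))
# tab
for n,p in [('tabFL',(354,202)),('tabfar',(357,190)),('tabfarR',(368,190))]:
    w=fatz(im,p,.2015); print(n,w,'out',(o-w[:2]@xd)*1000,'along',w[:2]@np.array([np.cos(th),np.sin(th)]))
```

```text
cam [0.43475696 0.06086807 0.52488669]
[[0.40657856 0.13102235 0.146     ]
 [0.44778453 0.12183593 0.146     ]
 [0.48172572 0.11450885 0.146     ]
 [0.53380134 0.10265237 0.146     ]
 [0.55437422 0.09779403 0.146     ]]
panel ang -12.643771194102346
[0.2168405  0.21689638 0.21717632 0.21700613 0.21676878]
barb [0.52507218 0.07339723 0.1525    ] out 30.4 along 0.4963
tip [0.52188043 0.05578124 0.1554    ] out 48.3 along 0.497
necktopL [0.5231711  0.07460739 0.1505    ] out 29.6 along 0.4942
platefront [0.52751953 0.08539723 0.137     ] out 18.1 along 0.496
far row192 [0.52141701 0.08112162 0.137     ] out 23.7 along 0.491
row201 [0.5331525  0.07926416 0.137     ] out 22.9 along 0.5029
bolt [0.53677171 0.11838954 0.134     ] out -16.1 along 0.4978
headtop [0.51678477 0.0653879  0.1545    ] out 40.0 along 0.4899
headbot [0.53048757 0.06309911 0.1545    ] out 39.3 along 0.5038
tabFL [0.5186506  0.08030409 0.2015    ] out 25.054151376694673 along 0.48849557534716226
tabfar [0.50615731 0.08551576 0.2015    ] out 22.703500818655964 along 0.47516447336565254
tabfarR [0.50821714 0.0972529  0.2015    ] out 10.800119702297689 along 0.47460522311982695
```

arm_command:
  motion:
    - [[0,-5,0],[-8,0,-10],91]
    - [[0,-12,0],[-18,0,-25],91]
    - [[0,-20,0],[-30,0,-42],91]
    - [[0,-28,0],[-40,0,-58],91]
    - [[0,-35,0],[-48,0,-70],91]
    - [[0,-40,0],[-51,0,-77],91]
    - [[0,-40,0],[-51,0,-77],91]
    - [[0,-40,0],[-51,0,-77],91]

```text
time_s: 4.6
ee_pos: [0.4511, 0.049, 0.2713]
ee_rot: [0.083, 0.936, 0.03, 0.341]
wrist_force: [0.2, -0.3, 1.0]
width: 0.0908
```

Run:
```python
from h import *
s=ctrl.read_state();print(s['time_s'],s['ee_pos'],s['ee_rot'],s['qpos'],s['wrist_force'])
im=snap('wrist','w2.png')
u=fproj(im,(.525,.07,.14));print(u)
x,y=int(u[0])-60,int(u[1])-60
crop('pics/w2.png',max(x,0),max(y,0),130,110,6,'pics/w2c.png')
```

```text
4.6 [0.45112779 0.04898856 0.27128048] [0.08250628 0.93584685 0.03009643 0.34128814] [ 0.1605919  -0.2404524   2.20033028 -0.21693454  0.49858883 -1.08038711] [ 0.16490208 -0.3028008   1.02219866]
[337.17925354 161.74715904]
```

View pics/w2c.png

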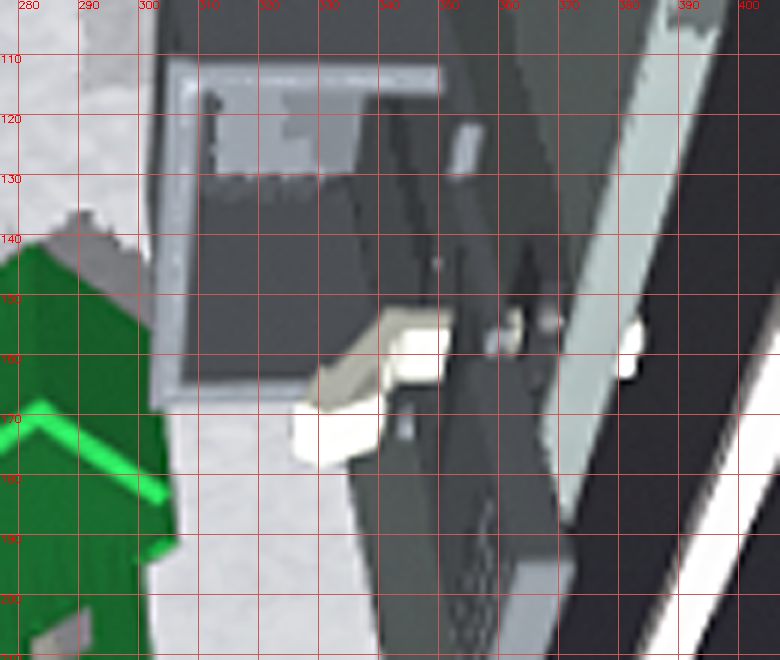

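Run:
```python
from h import *
im=ld('w2.png'); th=np.radians(-12.64); t=np.array([np.cos(th),np.sin(th),0]); xd=np.array([-np.sin(th),np.cos(th),0]); o=.2169
def inplane(p,s):
    c,d=fray(im,p); k=(s-c@t)/(d@t); w=c+k*d; return np.round([(o-w@xd)*1e3,(w[2]-.134)*1e3],1)
for n,p,s in [('bendbot',(341,152.7),.4905),('shankbot plate',(351,152.7),.4905),('shanktop plate',(351,155.5),.4905),('benttop',(342,158),.4905),('tip near',(326,168),.4905),('barb near',(342,167),.4905),('barb far',(341,176),.5025),('tip far',(328,178),.5025),('lowbarb',(329,164),.4905),('rightface far',(350.5,164),.5025)]: print(n,inplane(p,s))
# predicted profile for bend b
e=np.array([np.cos(np.radians(50)),np.sin(np.radians(50))]);nn=np.array([-e[1],e[0]])
for b in (24,26,28,30,32):
    r=[]
    for q,s in [((b+1.4,-3),.4905),(np.array([b,0])+17*e+8.5*nn,.4905),(np.array([b,0])+28*e,.4905),(np.array([b,0])+28*e,.5025),(np.array([b,0])+17*e-5*nn,.4905)]:
        w=s*t+(o-q[0]/1e3)*xd+np.array([0,0,.134+q[1]/1e3]); r.append(np.round(fproj(im,w),1).tolist())
    print(b,r)
for q in [(18,3,.4905),(0,12,.6665)]:
    w=q[2]*t+(o-q[0]/1e3)*xd+np.array([0,0,.134+q[1]/1e3]);print(fproj(im,w))
```

```text
bendbot [29.3 -1.1]
shankbot plate [18.5 -0.9]
shanktop plate [19.2  3.4]
benttop [29.5  6.9]
tip near [48.1 20.8]
barb near [31.5 19.8]
barb far [31.2 21.4]
tip far [45.2 23.7]
lowbarb [44.3 15.3]
rightface far [18.1  4.3]
24 [[344.3, 151.4], [344.8, 166.0], [332.1, 168.4], [330.8, 176.3], [333.7, 160.1]]
26 [[342.5, 151.4], [342.9, 166.0], [330.1, 168.4], [328.9, 176.3], [331.7, 160.1]]
28 [[340.7, 151.4], [341.0, 166.0], [328.1, 168.5], [327.0, 176.4], [329.8, 160.2]]
30 [[338.8, 151.5], [339.0, 166.1], [326.2, 168.5], [325.1, 176.5], [327.9, 160.2]]
32 [[337.0, 151.5], [337.1, 166.1], [324.2, 168.5], [323.2, 176.5], [326.0, 160.2]]
[352.06748575 155.25263538]
[345.95591367 243.93646443]
```

arm_command:
  motion:
    - [[0,5,0],[8,4,2],91]
    - [[0,12,0],[18,9,4],91]
    - [[0,20,0],[32,16,4],91]
    - [[0,28,0],[48,24,4],91]
    - [[0,35,0],[62,30,4],91]
    - [[0,40,0],[72,34,2],91]
    - [[0,40,0],[77,37,-1],91]
    - [[0,40,0],[77,37,-1],91]

```text
time_s: 5.45
ee_pos: [0.5292, 0.0864, 0.2681]
ee_rot: [0.088, 0.996, 0.0, -0.0]
wrist_force: [-0.6, 0.2, -0.1]
width: 0.0911
```

arm_command:
  motion:
    - [[0,0,-1],[0,0,-10],91]
    - [[0,0,-2.5],[0,0,-25],91]
    - [[0,0,-2.5],[0,0,-42],85]
    - [[0,0,-2.5],[0,0,-58],75]
    - [[0,0,-2.5],[0,0,-70],65]
    - [[0,0,-2.5],[0,0,-74],60]
    - [[0,0,-2.5],[0,0,-74],50]
    - [[0,0,-2.5],[0,0,-74],40]

```text
time_s: 6.25
ee_pos: [0.5277, 0.0862, 0.1957]
ee_rot: [0.109, 0.994, 0.0, 0.001]
wrist_force: [0.4, 1.1, -0.6]
width: 0.048
```

Run:
```python
from h import *
from scipy.spatial.transform import Rotation as R
s=ctrl.read_state();print(s['time_s'],s['ee_pos'],np.round(R.from_quat(s['ee_rot']).as_matrix(),3).tolist(),s['wrist_force'],s['width'])
im=snap('wrist','w3.png');im=snap('scene','sc3.png')
crop('pics/sc3.png',350,100,70,110,7,'pics/sc3c.png')
```

```text
6.25 [0.52772509 0.08621935 0.19570955] [[-0.976, 0.217, 0.002], [0.217, 0.976, 0.0], [-0.002, 0.001, -1.0]] [ 0.44047675  1.07020356 -0.58153996] 0.04804337811205854
```

View pics/w3.png

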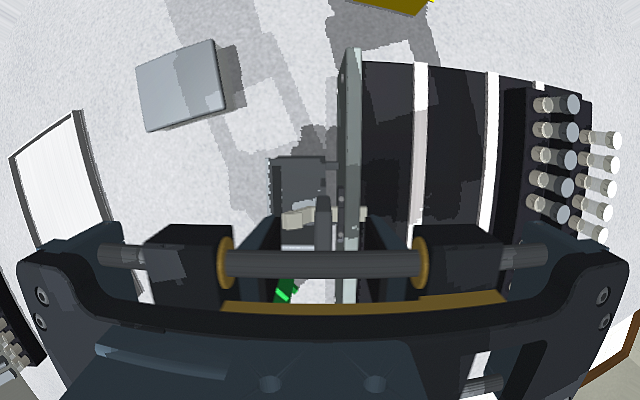

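View pics/sc3c.png

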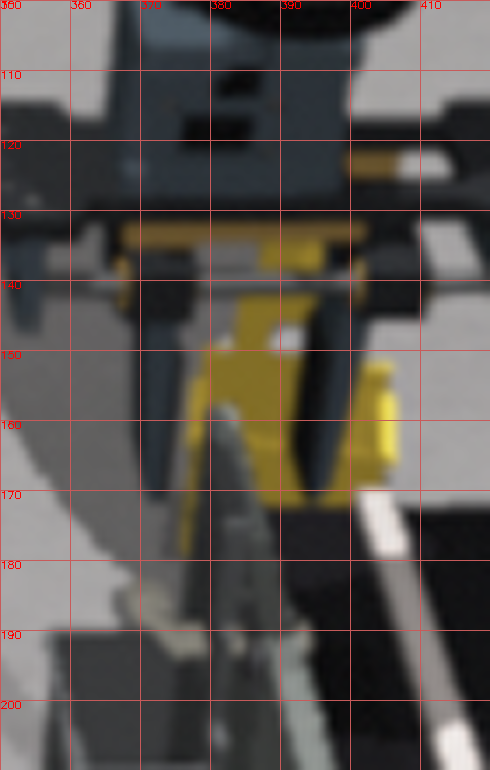

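arm_command:
  motion:
    - [[0,0,0],[0.5,0,-6],40]
    - [[0,0,0],[0.5,0,-12.5],35]
    - [[0,0,0],[0.5,0,-12.5],28]
    - [[0,0,0],[0.5,0,-12.5],22]
    - [[0,0,0],[0.5,0,-12.5],18]
    - [[0,0,0],[0.5,0,-12.5],14]
    - [[0,0,0],[0.5,0,-12.5],12]
    - [[0,0,0],[0.5,0,-12.5],8]
  newtons: 4

```text
time_s: 7.15
ee_pos: [0.5281, 0.0862, 0.1825]
ee_rot: [0.109, 0.994, 0.0, 0.0]
wrist_force: [-0.4, 0.1, 0.4]
width: 0.01
```

arm_command:
  motion:
    - [[0,0,0],[0,0,0],6]
    - [[0,0,0],[0,0,0],6]
    - [[0,0,0],[0,0,0],5]
    - [[0,0,0],[0,0,0],5]
    - [[0,0,0],[0,0,0],5]
    - [[0,0,0],[0,0,0],5]
    - [[0,0,0],[0,0,0],5]
    - [[0,0,0],[0,0,0],5]
  newtons: 5

```text
time_s: 7.95
ee_pos: [0.528, 0.0862, 0.1825]
ee_rot: [0.109, 0.994, 0.0, 0.0]
wrist_force: [-0.9, -0.3, 2.5]
width: 0.0101
```

arm_command:
  motion:
    - [[0,0,0],[0,0,0],5]
    - [[0,0,0],[0,0,0],5]
    - [[0,0,0],[0,0,0],5]
    - [[0,0,0],[0,0,1],5]
    - [[0,0,0],[0,0,2],5]
    - [[0,0,0],[0,0,3],5]
    - [[0,0,0],[0,0,4],5]
    - [[0,0,0],[0,0,5],5]
  newtons: 35

```text
time_s: 8.75
ee_pos: [0.5278, 0.0861, 0.1873]
ee_rot: [0.109, 0.994, -0.0, -0.0]
wrist_force: [0.2, -0.1, -1.4]
width: 0.0095
```

arm_command:
  motion:
    - [[0,0,0],[0,0,0],5]
    - [[0,0,0],[0,0,0],5]
    - [[0,0,0],[-0.2,-1,0],5]
    - [[0,0,0],[-0.4,-2,0],5]
    - [[0,0,0],[-0.7,-3,0],5]
    - [[0,0,0],[-0.9,-4,0],5]
    - [[0,0,0],[-1.1,-5,0],5]
    - [[0,0,0],[-1.1,-5,0],5]

```text
time_s: 9.55
ee_pos: [0.5268, 0.081, 0.1874]
ee_rot: [0.109, 0.994, 0.0, 0.0]
wrist_force: [1.0, 0.4, -2.1]
width: 0.0098
```

Run:
```python
from h import *
s=ctrl.read_state();print(s['time_s'],s['ee_pos'],s['wrist_force'],s['wrist_torque'],s['width'])
im=snap('wrist','w4.png');print(np.round(ctrl.read_state()['wrist_force'],2))
crop('pics/w4.png',230,120,200,120,4,'pics/w4c.png')
im=snap('scene','sc4.png');crop('pics/sc4.png',350,120,70,110,7,'pics/sc4c.png')
```

```text
9.55 [0.52683287 0.0809798  0.18739871] [ 0.9883556   0.36987017 -2.08936855] [ 0.07169841 -0.16606548  0.00267031] 0.00984914276310965
[-0.69  0.39 -1.94]
```

View pics/w4c.png

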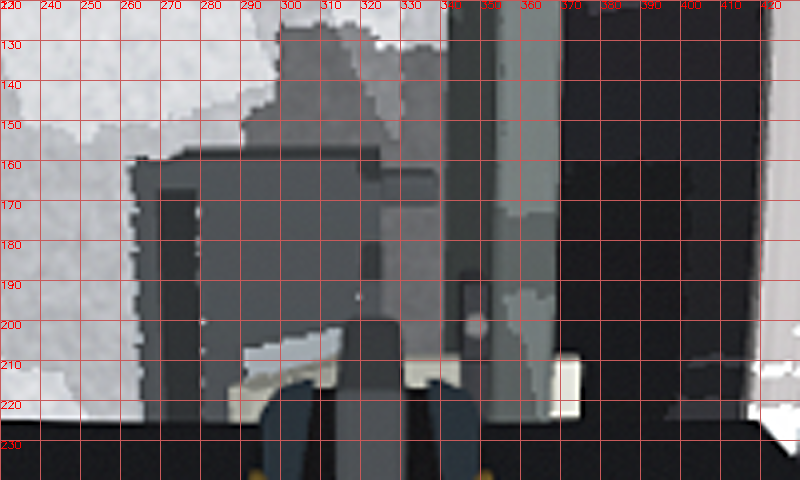

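View pics/sc4c.png

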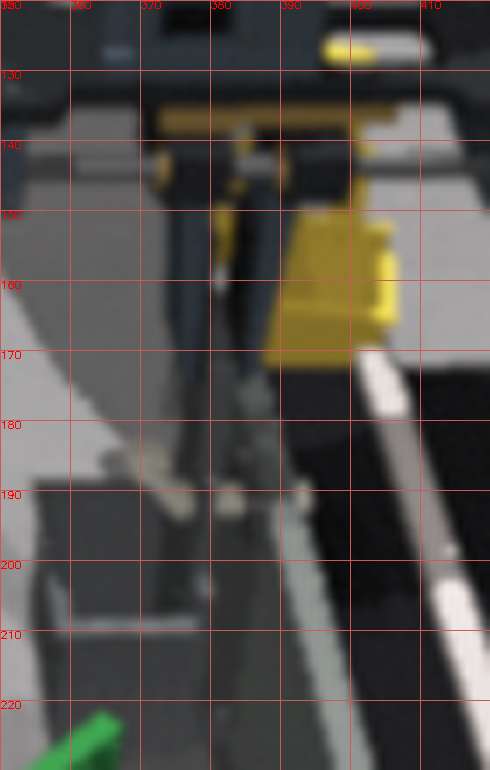

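```bash
cat > path.py <<'E'
import numpy as np
b=28.
e=np.array([np.cos(np.radians(50)),np.sin(np.radians(50))]);n=np.array([-e[1],e[0]]);B=np.array([b,0])
def seg(pts,N=200):
    pts=np.array(pts,float);o=[]
    for p,q in zip(pts[:-1],pts[1:]): o.append(p+(q-p)*np.linspace(0,1,N)[:,None])
    return np.vstack(o)
k=3*np.tan(np.radians(25))
hook=seg([(0,3),(b-k,3),B+17*e+3*n,B+17*e+8.5*n,B+28*e,B+17*e-5*n,B+17*e-3*n,(b+k,-3),(0,-3)])
panel=seg([(0,-134),(0,12),(-12,12)]); clamp=seg([(0,-7.5),(5,-7.5),(5,7.5),(0,7.5)])
env=np.vstack([hook,panel,clamp])
# boxes in (front f = out dir, up h)
boxes={'up':(-2,2,8,27.5),'low':(-2,2,-84.5,-8),'tab':(-5,5,27.5,72.5),'body':(2,48,-84.5,-22.5),'feet':(-16,-2,-84.5,-70),'fing':(-22,22,37,90)}
def clear(eo,ez,phi):
    p=np.radians(phi); f=np.array([np.cos(p),np.sin(p)]);u=np.array([-np.sin(p),np.cos(p)])
    r={}
    for nm,E in(('hook',hook),('panel',np.vstack([panel,clamp]))):
        d=E-np.array([eo,ez]);x=d@f;h=d@u
        for k,(a,bb,c,dd) in boxes.items():
            dx=np.maximum(a-x,x-bb);dh=np.maximum(c-h,h-dd)
            dist=np.where((dx>0)&(dh>0),np.hypot(dx,dh),np.maximum(dx,dh)); r[nm+'-'+k]=round(dist.min(),1)
    return r
def best(r): return sorted(r.items(),key=lambda t:t[1])[:3]
if __name__=='__main__':
    for q in [(22.6,0,0),(24,0,8),(25,.3,16),(26.5,.5,24),(27.5,1,32),(28.5,1.5,40),(29,1.5,44)]: print(q,best(clear(*q)))
    for phi in (40,43,45,47):
      for c in (0,1,1.75,2.5):
        print(phi,c,[best(clear(*(B+s*e+c*n),phi))[:2] for s in (5,10,14,17,19,22)])
E
python3 path.py
```

```text
(22.6, 0, 0) [('hook-up', np.float64(4.7)), ('hook-low', np.float64(5.0)), ('panel-feet', np.float64(6.6))]
(24, 0, 8) [('hook-up', np.float64(4.6)), ('hook-low', np.float64(4.6)), ('hook-tab', np.float64(11.9))]
(25, 0.3, 16) [('hook-low', np.float64(3.8)), ('hook-up', np.float64(4.4)), ('hook-tab', np.float64(14.0))]
(26.5, 0.5, 24) [('hook-low', np.float64(3.6)), ('hook-up', np.float64(4.0)), ('panel-fing', np.float64(13.4))]
(27.5, 1, 32) [('hook-low', np.float64(3.6)), ('hook-up', np.float64(3.7)), ('panel-fing', np.float64(8.7))]
(28.5, 1.5, 40) [('hook-up', np.float64(3.3)), ('panel-fing', np.float64(3.7)), ('hook-low', np.float64(4.0))]
(29, 1.5, 44) [('panel-fing', np.float64(1.0)), ('hook-up', np.float64(2.9)), ('hook-low', np.float64(4.5))]
40 0 [[('hook-up', np.float64(4.5)), ('hook-low', np.float64(4.5))], [('hook-up', np.float64(3.4)), ('hook-low', np.float64(4.5))], [('hook-up', np.float64(-0.5)), ('hook-low', np.float64(4.0))], [('hook-up', np.float64(-0.4)), ('hook-low', np.float64(3.1))], [('hook-up', np.float64(0.7)), ('hook-low', np.float64(2.7))], [('hook-up', np
[... 5167 characters left out ...]
hook-low', np.float64(3.1)), ('hook-up', np.float64(4.7))], [('hook-up', np.float64(1.3)), ('hook-low', np.float64(2.0))], [('hook-up', np.float64(1.3)), ('hook-low', np.float64(1.3))], [('hook-low', np.float64(1.2)), ('hook-up', np.float64(1.4))], [('hook-low', np.float64(2.1)), ('hook-up', np.float64(3.2))]]
47 2.5 [[('hook-low', np.float64(2.4)), ('panel-fing', np.float64(2.7))], [('hook-low', np.float64(2.4)), ('hook-up', np.float64(5.0))], [('hook-low', np.float64(1.5)), ('hook-up', np.float64(2.0))], [('hook-low', np.float64(0.5)), ('hook-up', np.float64(2.0))], [('hook-low', np.float64(0.4)), ('hook-up', np.float64(2.1))], [('hook-low', np.float64(1.4)), ('hook-up', np.float64(3.7))]]
```

```bash
cat > sh.py <<'E'
import numpy as np
from path import *
th=np.radians(-12.64);xd=np.array([-np.sin(th),np.cos(th)])
L=53.5
def tcp(eo,ez,phi):
    p=np.radians(phi); return np.array([eo-L*np.sin(p),ez+L*np.cos(p)])
def rows(start,way):
    t0=tcp(*start)
    for w in way:
        d=tcp(*w)-t0; dw=-d[0]*xd; ph=w[2]-start[2]
        print(w,'rot',np.round(ph*np.array([-.9758,.2189]),2),'sh',np.round([dw[0],dw[1],d[1]],1),best(clear(*w)))
E
python3 - <<'E'
from sh import *
P=lambda s,c,ph:tuple(np.round(B+s*e+c*n,1))+(ph,)
rows((22.6,0,0),[(23,0,3),(23.6,0.1,7),(24.2,.2,11),(24.8,.3,15),(25.4,.4,19),(26,.5,22),(26.2,.6,24),(26.2,.6,24)])
rows((26.2,.6,24),[(27,.9,28),(27.6,1.3,31),(28.3,2,34),P(3.5,1.2,37),P(5,1.4,39),P(6.5,1.5,41),P(7.5,1.5,42),P(7.5,1.5,42)])
E
```

```text
(23, 0, 3) rot [-2.93  0.66] sh [ 0.5  2.3 -0.1] [('hook-up', np.float64(4.8)), ('hook-low', np.float64(4.9)), ('panel-feet', np.float64(10.7))]
(23.6, 0.1, 7) rot [-6.83  1.53] sh [ 1.2  5.4 -0.3] [('hook-low', np.float64(4.6)), ('hook-up', np.float64(4.8)), ('hook-tab', np.float64(11.9))]
(24.2, 0.2, 11) rot [-10.73   2.41] sh [ 1.9  8.4 -0.8] [('hook-low', np.float64(4.3)), ('hook-up', np.float64(4.7)), ('hook-tab', np.float64(12.9))]
(24.8, 0.3, 15) rot [-14.64   3.28] sh [ 2.5 11.4 -1.5] [('hook-low', np.float64(3.9)), ('hook-up', np.float64(4.5)), ('hook-tab', np.float64(13.8))]
(25.4, 0.4, 19) rot [-18.54   4.16] sh [ 3.2 14.3 -2.5] [('hook-low', np.float64(3.5)), ('hook-up', np.float64(4.3)), ('hook-tab', np.float64(14.7))]
(26, 0.5, 22) rot [-21.47   4.82] sh [ 3.6 16.2 -3.4] [('hook-low', np.float64(3.5)), ('hook-up', np.float64(4.2)), ('panel-fing', np.float64(14.6))]
(26.2, 0.6, 24) rot [-23.42   5.25] sh [ 4.  17.7 -4. ] [('hook-low', np.float64(3.4)), ('hook-up', np.float64(4.1)), ('panel-fing', np.float64(13.5))]
(26.2, 0.6, 24) rot [-23.42   5.25] sh [ 4.  17.7 -4. ] 
[... 714 characters left out ...]

(np.float64(30.1), np.float64(4.7), 39) rot [-14.64   3.28] sh [ 1.8  7.8 -3.2] [('hook-low', np.float64(3.1)), ('hook-up', np.float64(5.9)), ('panel-fing', np.float64(7.6))]
(np.float64(31.0), np.float64(5.9), 41) rot [-16.59   3.72] sh [ 1.9  8.3 -3.2] [('hook-low', np.float64(3.1)), ('hook-up', np.float64(6.1)), ('panel-fing', np.float64(7.4))]
(np.float64(31.7), np.float64(6.7), 42) rot [-17.56   3.94] sh [ 1.9  8.3 -3. ] [('hook-low', np.float64(3.2)), ('hook-up', np.float64(6.1)), ('panel-fing', np.float64(7.5))]
(np.float64(31.7), np.float64(6.7), 42) rot [-17.56   3.94] sh [ 1.9  8.3 -3. ] [('hook-low', np.float64(3.2)), ('hook-up', np.float64(6.1)), ('panel-fing', np.float64(7.5))]
```

arm_command:
  motion:
    - [[-2.93,0.66,0],[0.5,2.3,-0.1],5]
    - [[-6.83,1.53,0],[1.2,5.4,-0.3],5]
    - [[-10.73,2.41,0],[1.9,8.4,-0.8],5]
    - [[-14.64,3.28,0],[2.5,11.4,-1.5],5]
    - [[-18.54,4.16,0],[3.2,14.3,-2.5],5]
    - [[-21.47,4.82,0],[3.6,16.2,-3.4],5]
    - [[-23.42,5.25,0],[4,17.7,-4],5]
    - [[-23.42,5.25,0],[4,17.7,-4],5]

```text
time_s: 10.45
ee_pos: [0.531, 0.1, 0.1825]
ee_rot: [0.106, 0.972, -0.207, -0.023]
wrist_force: [0.3, -0.7, -2.1]
width: 0.0095
```

Run:
```python
from h import *
s=ctrl.read_state();print(s['time_s'],s['ee_pos'],s['wrist_force'],s['wrist_torque'],s['width'],s['qpos'])
im=snap('wrist','w5.png');s=ctrl.read_state();print(s['ee_pos'],s['ee_rot'],np.round(s['wrist_force'],2))
crop('pics/w5.png',230,100,200,140,4,'pics/w5c.png')
im=snap('scene','sc5.png');crop('pics/sc5.png',340,120,80,110,7,'pics/sc5c.png')
```

```text
10.45 [0.53095399 0.09996884 0.18247407] [ 0.27450781 -0.69253618 -2.12306072] [ 0.61344112 -0.17042013 -0.05215714] 0.009548957260765696 [ 0.37888302  0.40973622  1.56617861 -0.34619528  1.42145872 -0.87817357]
[0.53090787 0.09932557 0.18293944] [ 0.10649938  0.97238029 -0.20638319 -0.02324724] [ 0.51 -0.79 -1.79]
```

View pics/w5c.png

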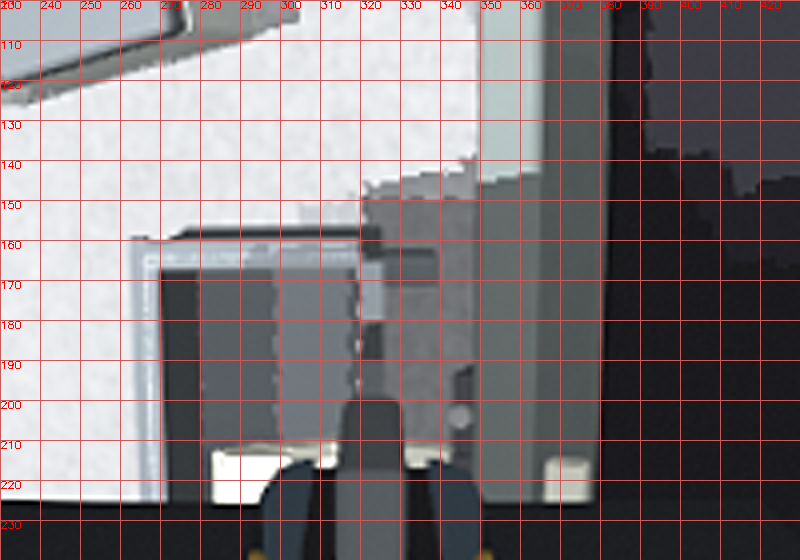

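View pics/sc5c.png

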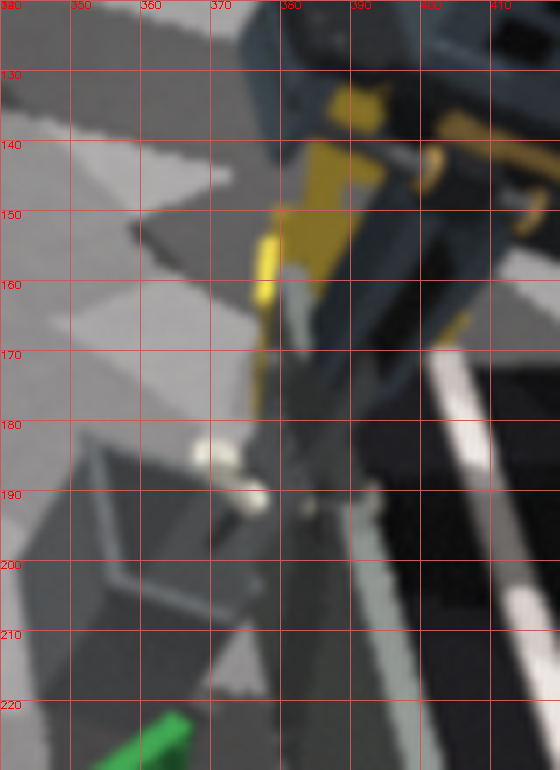

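arm_command:
  motion:
    - [[-3.9,0.88,0],[0.6,2.5,-1.3],5]
    - [[-6.83,1.53,0],[1,4.3,-2.3],5]
    - [[-9.76,2.19,0],[1.3,5.9,-3.1],5]
    - [[-12.69,2.85,0],[1.6,7.2,-3.2],5]
    - [[-14.64,3.28,0],[1.8,7.8,-3.2],5]
    - [[-16.59,3.72,0],[1.9,8.3,-3.2],5]
    - [[-17.56,3.94,0],[1.9,8.3,-3],5]
    - [[-17.56,3.94,0],[1.9,8.3,-3],5]

```text
time_s: 11.35
ee_pos: [0.5328, 0.1072, 0.1801]
ee_rot: [0.102, 0.928, -0.356, -0.04]
wrist_force: [-0.3, -0.8, -2.3]
width: 0.0094
```

```bash
cat >> sh.py <<'E'
def state(s):
    from scipy.spatial.transform import Rotation as R
    M=R.from_quat(s['ee_rot']).as_matrix(); p=np.array(s['ee_pos']); t=np.array([np.cos(th),np.sin(th),0]);x3=np.append(xd,0)
    eye=p+M[:,2]*L/1e3; z=M[:,2]
    phi=np.degrees(np.arctan2(-z@x3,-z[2])); eo=(.2169-eye@x3)*1e3; ez=(eye[2]-.134)*1e3
    d=np.array([eo-28,ez]); print('eye out %.1f up %.1f phi %.1f along %.4f | s %.1f c %.1f'%(eo,ez,phi,eye@t,d@e,d@n),'F',np.round(s['wrist_force'],1),'lat',round(M[:,2]@t,3), best(clear(eo,ez,phi)))
    return eo,ez,phi
E
python3 - <<'E'
from h import *
import sh
s=ctrl.read_state();print(s['time_s'],s['wrist_torque'],s['qpos']);sh.state(s)
im=snap('scene','sc6.png');sh.state(ctrl.read_state());crop('pics/sc6.png',340,120,80,110,7,'pics/sc6c.png')
im=snap('wrist','w6.png');sh.state(ctrl.read_state());crop('pics/w6.png',230,100,200,140,4,'pics/w6c.png')
E
```

```text
11.35 [ 0.79637266 -0.32606421  0.01237394] [ 0.49915893  0.54990531  1.48749869 -0.52813897  1.63079763 -0.73990348]
eye out 31.5 up 6.3 phi 42.0 along 0.4964 | s 7.1 c 1.4 F [-0.3 -0.8 -2.3] lat -0.0 [('hook-low', np.float64(3.3)), ('hook-up', np.float64(6.0)), ('panel-fing', np.float64(7.1))]
eye out 31.6 up 6.6 phi 42.0 along 0.4965 | s 7.4 c 1.5 F [-0.6 -0.  -2.5] lat -0.0 [('hook-low', np.float64(3.2)), ('hook-up', np.float64(6.1)), ('panel-fing', np.float64(7.4))]
eye out 31.7 up 6.8 phi 42.0 along 0.4965 | s 7.6 c 1.5 F [ 0.3  0.6 -2.2] lat -0.0 [('hook-low', np.float64(3.2)), ('hook-up', np.float64(6.1)), ('panel-fing', np.float64(7.6))]
```

View pics/w6c.png

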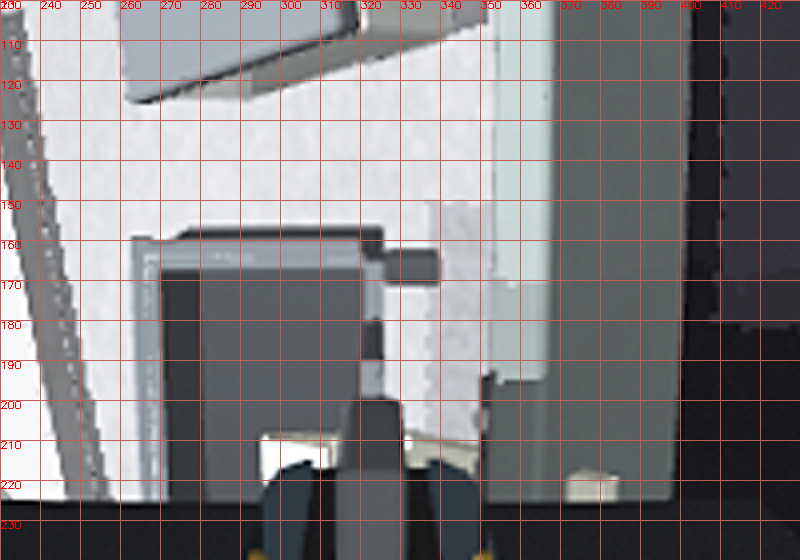

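View pics/sc6c.png

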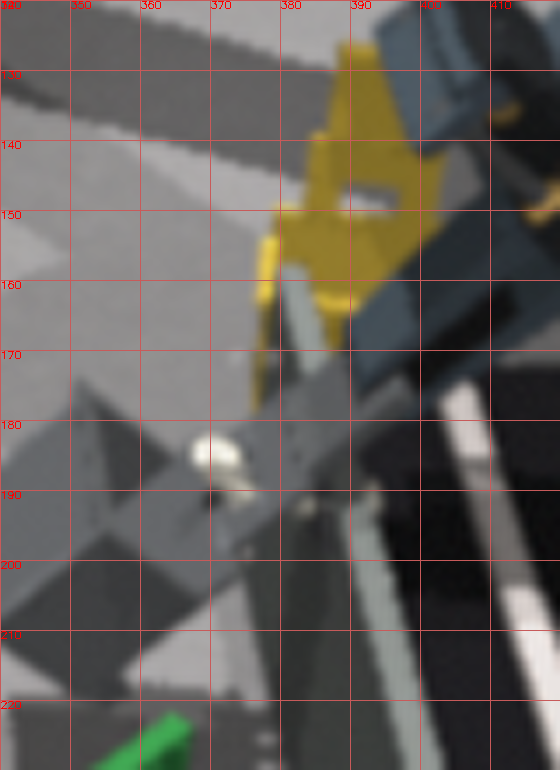

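arm_command:
  motion:
    - [[0,0,0],[-0.1,-0.6,0.9],5]
    - [[0,0,0],[-0.3,-1.2,1.7],5]
    - [[0,0,0],[-0.4,-1.8,2.4],5]
    - [[0,0,0],[-0.6,-2.4,3.2],5]
    - [[0,0,0],[-0.7,-2.9,4],5]
    - [[0,0,0],[-0.7,-2.9,4],5]
    - [[0,0,0],[-0.7,-2.9,4],5]
    - [[0,0,0],[-0.7,-2.9,4],5]

```text
time_s: 12.25
ee_pos: [0.5321, 0.1043, 0.1843]
ee_rot: [0.102, 0.928, -0.356, -0.04]
wrist_force: [-1.2, 0.6, -2.1]
width: 0.0099
```

Run:
```python
from h import *
import sh
s=ctrl.read_state();print(s['time_s'],s['wrist_torque']);sh.state(s)
im=snap('scene','sc7.png');sh.state(ctrl.read_state())
# overlay
a=cv2.imread('pics/sc7.png')
t=np.array([np.cos(sh.th),np.sin(sh.th),0]);x3=np.append(sh.xd,0)
W=lambda o,z,s: s*t+(.2169-o/1e3)*x3+np.array([0,0,.134+z/1e3])
big=cv2.resize(a[150:220,345:405],None,fx=10,fy=10,interpolation=cv2.INTER_CUBIC)
def dr(pts,col):
    q=np.array([(proj(im,p)-[345,150]+.5)*10 for p in pts]).astype(int); cv2.polylines(big,[q],False,col,1)
for sg in(.4905,.5025): dr([W(*p,sg) for p in sh.hook[::199]],(0,0,255))
eo,ez,phi=sh.state(ctrl.read_state());p=np.radians(phi);f=np.array([np.cos(p),np.sin(p)]);u=np.array([-np.sin(p),np.cos(p)])
for fx in(2,):
  dr([W(*(np.array([eo,ez])+fx*f+h*u),.4965+l/1e3) for h,l in[(8,-12),(8,12),(-8,12),(-8,-12),(8,-12)]],(0,255,0))
dr([W(*(np.array([eo,ez])+48*f+h*u),.4965+l/1e3) for h,l in[(-22.5,-40),(-22.5,40),(-84.5,40),(-84.5,-40),(-22.5,-40)]],(255,255,0))
cv2.imwrite('pics/ov7.png',big)
```

```text
12.25 [ 0.89737651 -0.32705163 -0.02631396]
eye out 34.5 up 10.6 phi 42.0 along 0.4963 | s 12.3 c 1.8 F [-1.2  0.6 -2.1] lat -0.0 [('hook-up', np.float64(1.9)), ('hook-low', np.float64(2.9)), ('panel-fing', np.float64(11.3))]
eye out 34.5 up 10.5 phi 42.0 along 0.4963 | s 12.3 c 1.8 F [-0.3  1.  -1.2] lat -0.0 [('hook-up', np.float64(1.9)), ('hook-low', np.float64(2.8)), ('panel-fing', np.float64(11.3))]
eye out 34.5 up 10.5 phi 42.0 along 0.4963 | s 12.3 c 1.8 F [-0.3  1.  -1.2] lat -0.0 [('hook-up', np.float64(1.9)), ('hook-low', np.float64(2.8)), ('panel-fing', np.float64(11.3))]
```

View pics/ov7.png

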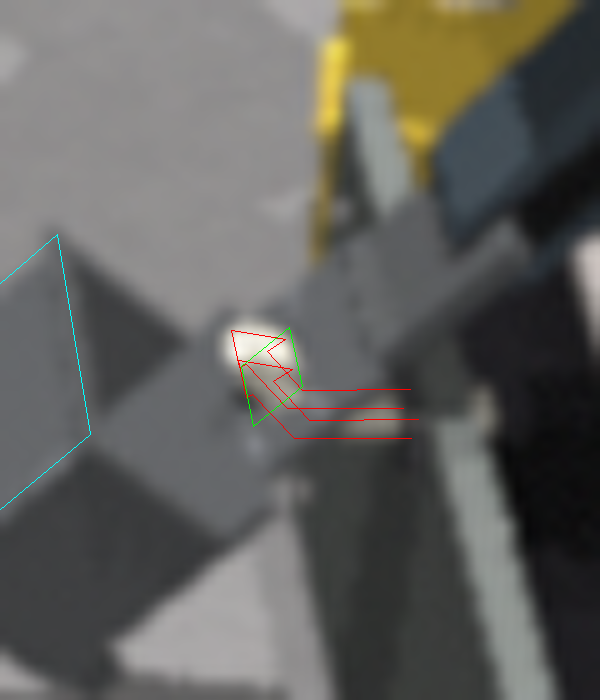

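arm_command:
  motion:
    - [[0,0,0],[-0.1,-0.4,0.5],5]
    - [[0,0,0],[-0.2,-0.8,1],5]
    - [[0,0,0],[-0.3,-1.2,1.5],5]
    - [[0,0,0],[-0.3,-1.2,1.5],5]
    - [[0,0,0],[-0.3,-1.2,1.5],5]
    - [[0,0,0],[-0.3,-1.2,1.5],5]
    - [[0,0,0],[-0.3,-1.2,1.5],5]
    - [[0,0,0],[-0.3,-1.2,1.5],5]

```text
time_s: 13.1
ee_pos: [0.5318, 0.103, 0.1859]
ee_rot: [0.102, 0.928, -0.356, -0.04]
wrist_force: [0.3, 0.1, -2.4]
width: 0.0097
```

arm_command:
  motion:
    - [[0,0,0],[-0.1,-0.4,0.5],5]
    - [[0,0,0],[-0.2,-0.8,1],5]
    - [[0,0,0],[-0.3,-1.2,1.5],5]
    - [[0,0,0],[-0.3,-1.2,1.5],5]
    - [[0,0,0],[-0.3,-1.2,1.5],5]
    - [[0,0,0],[-0.3,-1.2,1.5],5]
    - [[0,0,0],[-0.3,-1.2,1.5],5]
    - [[0,0,0],[-0.3,-1.2,1.5],5]

```text
time_s: 13.9
ee_pos: [0.5315, 0.1019, 0.1873]
ee_rot: [0.102, 0.928, -0.356, -0.04]
wrist_force: [-0.5, -0.5, -2.0]
width: 0.0097
```

Run:
```python
from h import *
import sh
s=ctrl.read_state();print(s['time_s'],s['wrist_torque']);sh.state(s)
```

```text
13.9 [ 0.81071481 -0.29616454 -0.01548549]
eye out 37.0 up 13.6 phi 42.0 along 0.4963 | s 16.2 c 1.8 F [-0.5 -0.5 -2. ] lat 0.0 [('hook-up', np.float64(1.3)), ('hook-low', np.float64(1.3)), ('panel-fing', np.float64(14.4))]
```

arm_command:
  motion:
    - [[0,0,0],[-0.1,-0.4,0.5],5]
    - [[0,0,0],[-0.2,-0.8,1],5]
    - [[0,0,0],[-0.3,-1.2,1.5],5]
    - [[0,0,0],[-0.3,-1.2,1.5],5]
    - [[0,0,0],[-0.3,-1.2,1.5],5]
    - [[0,0,0],[-0.3,-1.2,1.5],5]
    - [[0,0,0],[-0.3,-1.2,1.5],5]
    - [[0,0,0],[-0.3,-1.2,1.5],5]

```text
time_s: 14.7
ee_pos: [0.5312, 0.1007, 0.1888]
ee_rot: [0.102, 0.928, -0.356, -0.04]
wrist_force: [-0.0, 0.4, -2.2]
width: 0.0099
```

arm_command:
  motion:
    - [[0,0,0],[-0.1,-0.4,0.5],5]
    - [[0,0,0],[-0.2,-0.8,1],5]
    - [[0,0,0],[-0.3,-1.2,1.5],5]
    - [[0,0,0],[-0.3,-1.2,1.5],5]
    - [[0,0,0],[-0.3,-1.2,1.5],5]
    - [[0,0,0],[-0.3,-1.2,1.5],5]
    - [[0,0,0],[-0.3,-1.2,1.5],5]
    - [[0,0,0],[-0.3,-1.2,1.5],5]

```text
time_s: 15.5
ee_pos: [0.5309, 0.0994, 0.1904]
ee_rot: [0.102, 0.928, -0.356, -0.04]
wrist_force: [0.1, 0.9, -2.3]
width: 0.0096
```

Run:
```python
from h import *
import sh
s=ctrl.read_state();print(s['time_s'],s['wrist_torque']);
im=snap('scene','sc8.png');sh.state(ctrl.read_state());crop('pics/sc8.png',340,140,80,80,8,'pics/sc8c.png')
im=snap('wrist','w8.png');sh.state(ctrl.read_state());crop('pics/w8.png',230,100,200,140,4,'pics/w8c.png')
```

```text
15.5 [ 0.89712556 -0.34830446  0.05635319]
eye out 39.5 up 16.6 phi 42.0 along 0.4962 | s 20.1 c 1.9 F [-0.7 -0.2 -2.2] lat 0.0 [('hook-low', np.float64(0.8)), ('hook-up', np.float64(2.6)), ('hook-body', np.float64(15.8))]
eye out 39.5 up 16.6 phi 42.0 along 0.4962 | s 20.1 c 1.9 F [ 0.2 -0.6 -1.3] lat -0.0 [('hook-low', np.float64(0.8)), ('hook-up', np.float64(2.6)), ('hook-body', np.float64(15.8))]
```

View pics/sc8c.png

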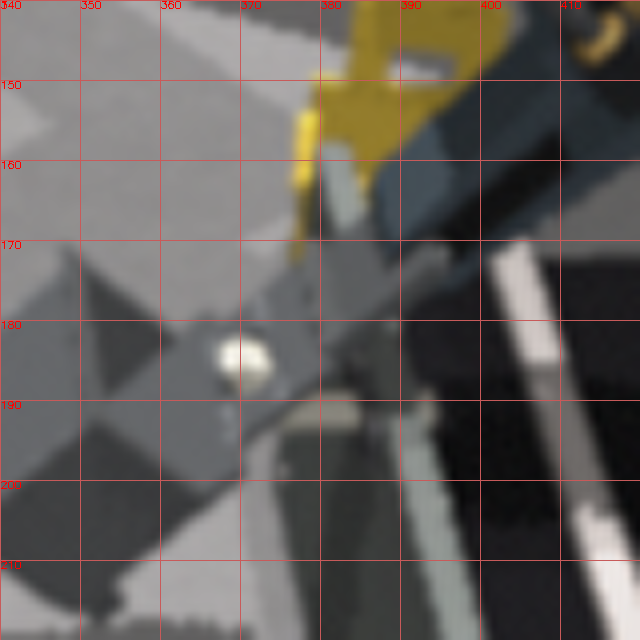

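View pics/w8c.png

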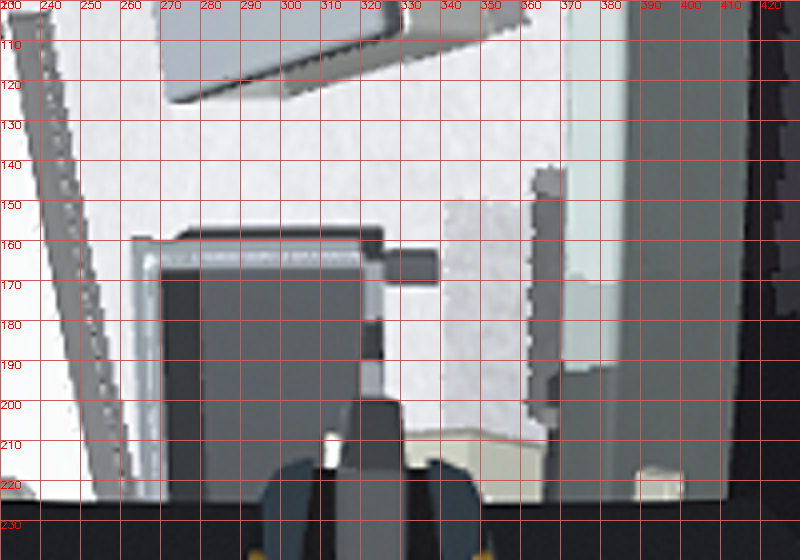

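arm_command:
  motion:
    - [[0,0,0],[-0.2,-0.8,0.6],5]
    - [[0,0,0],[-0.3,-1.5,1.3],5]
    - [[0,0,0],[-0.5,-2.3,2],5]
    - [[0,0,0],[-0.7,-3,2.6],5]
    - [[0,0,0],[-0.7,-3,2.6],5]
    - [[0,0,0],[-0.7,-3,2.6],5]
    - [[0,0,0],[-0.7,-3,2.6],5]
    - [[0,0,0],[-0.7,-3,2.6],5]

```text
time_s: 16.4
ee_pos: [0.5302, 0.0965, 0.1929]
ee_rot: [0.102, 0.928, -0.356, -0.04]
wrist_force: [0.6, -0.7, -1.9]
width: 0.0094
```

arm_command:
  motion:
    - [[0,0,0],[-0.2,-0.9,1.2],5]
    - [[0,0,0],[-0.4,-1.9,2.3],5]
    - [[0,0,0],[-0.6,-2.8,3.4],5]
    - [[0,0,0],[-0.8,-3.8,4.6],5]
    - [[0,0,0],[-1.0,-4.7,5.7],5]
    - [[0,0,0],[-1.2,-5.6,6.9],5]
    - [[0,0,0],[-1.4,-6.3,7.7],5]
    - [[0,0,0],[-1.4,-6.3,7.7],5]

```text
time_s: 17.2
ee_pos: [0.5288, 0.09, 0.2008]
ee_rot: [0.102, 0.928, -0.356, -0.04]
wrist_force: [-0.6, -0.3, -2.0]
width: 0.0095
```

Run:
```python
from h import *
import sh
im=snap('scene','sc9.png');sh.state(ctrl.read_state());crop('pics/sc9.png',320,130,100,100,7,'pics/sc9c.png')
```

```text
eye out 49.1 up 26.9 phi 42.0 along 0.4962 | s 34.2 c 1.2 F [ 0.1 -0.4 -1. ] lat -0.0 [('hook-low', np.float64(7.1)), ('hook-up', np.float64(10.7)), ('hook-body', np.float64(21.5))]
```

View pics/sc9c.png

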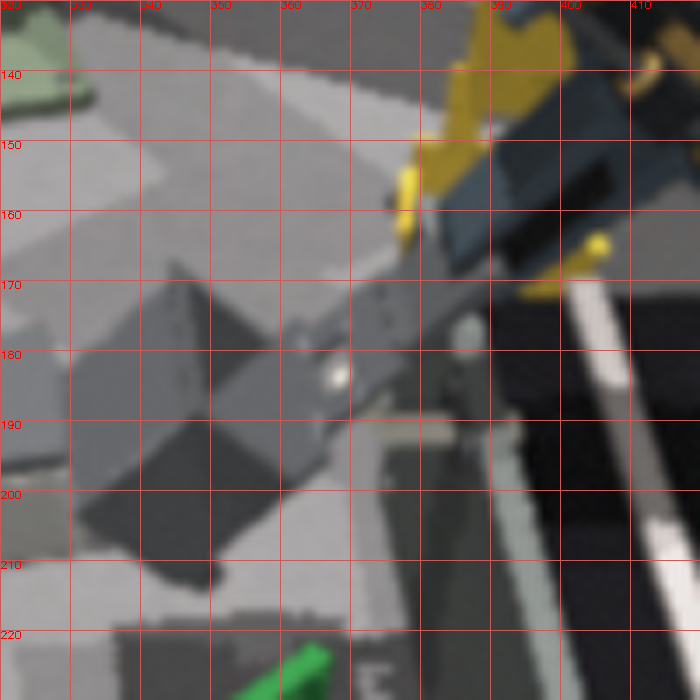

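arm_command:
  motion:
    - [[0,0,0],[-0.8,-3.8,4.6],5]
    - [[0,0,0],[-2.1,-9.4,11.5],5]
    - [[0,0,0],[-3.5,-15.6,19],5]
    - [[0,0,0],[-4.9,-22,30],5]
    - [[0,0,0],[-6,-27,45],5]
    - [[0,0,0],[-6,-27,65],5]
    - [[0,0,0],[-6,-27,80],5]
    - [[0,0,0],[-6,-27,90],5]

```text
time_s: 18.05
ee_pos: [0.523, 0.0631, 0.2927]
ee_rot: [0.103, 0.928, -0.355, -0.039]
wrist_force: [-0.0, -0.1, -2.1]
width: 0.0097
```

Run:
```python
from h import *
s=ctrl.read_state();print(s['time_s'],s['ee_pos'],s['wrist_force'],s['qpos'])
snap('scene','sc10.png');snap('side','sd10.png')
crop('pics/sc10.png',150,190,120,115,6,'pics/tr.png')
crop('pics/sd10.png',310,140,130,90,6,'pics/td.png')
w=ld('w1.png')
for p in [(75.5,141),(154.5,110)]: print('tray w1',fatz(w,p,.022))
for p in [(215,78),(279,71),(290,122),(222,135)]: print('tipbox',fatz(w,p,.057))
S=ld('scene0.png')
for p in [(0,115),(112,115),(112,190),(50,222)]: print('cyl',atz(S,p,0.0),atz(S,p,.15))
print('green',atz(S,(348,283),0.),atz(S,(369,268),0),atz(S,(330,265),0))
```

```text
18.05 [0.52298643 0.06307736 0.29270763] [-0.04495884 -0.05155803 -2.06036639] [ 0.44606185  0.4245021   1.40679825 -0.5672747   1.77850991 -0.88879158]
tray w1 [ 0.33923759 -0.43859971  0.022     ]
tray w1 [ 0.33790087 -0.22488008  0.022     ]
tipbox [ 0.32314723 -0.08867907  0.057     ]
tipbox [0.33674658 0.01200789 0.057     ]
tipbox [0.41731402 0.01438353 0.057     ]
tipbox [ 0.41456776 -0.09415388  0.057     ]
cyl [-0.36721631 -1.00114504  0.        ] [-0.05482926 -0.87530613  0.15      ]
cyl [-0.27897422 -0.6164997   0.        ] [ 0.01739248 -0.56049318  0.15      ]
cyl [ 0.18429088 -0.58577942  0.        ] [ 0.39655176 -0.53535016  0.15      ]
cyl [ 0.29112354 -0.73334052  0.        ] [ 0.48398894 -0.65612154  0.15      ]
green [ 0.68099489 -0.03384238  0.        ] [0.64823266 0.02997542 0.        ] [ 6.16296341e-01 -5.85470115e-02 -1.11022302e-16]
```

View pics/tr.png

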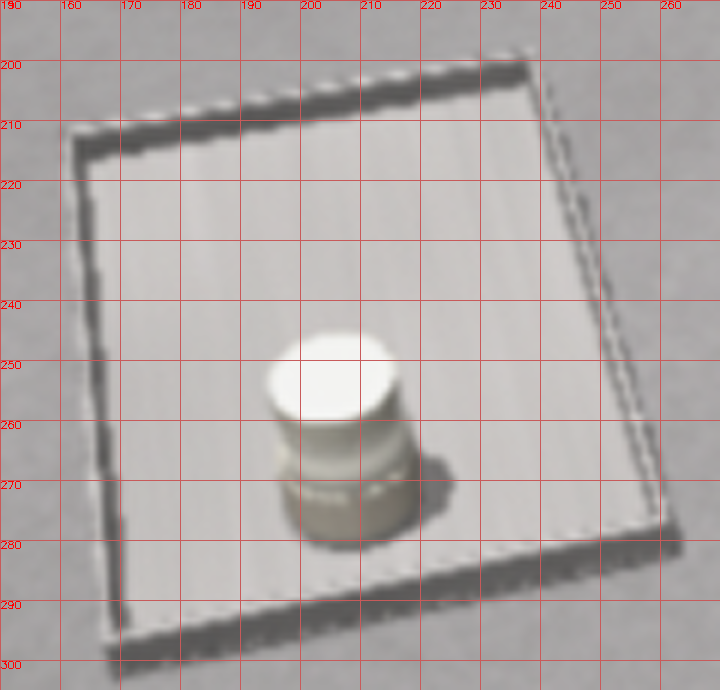

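View pics/td.png

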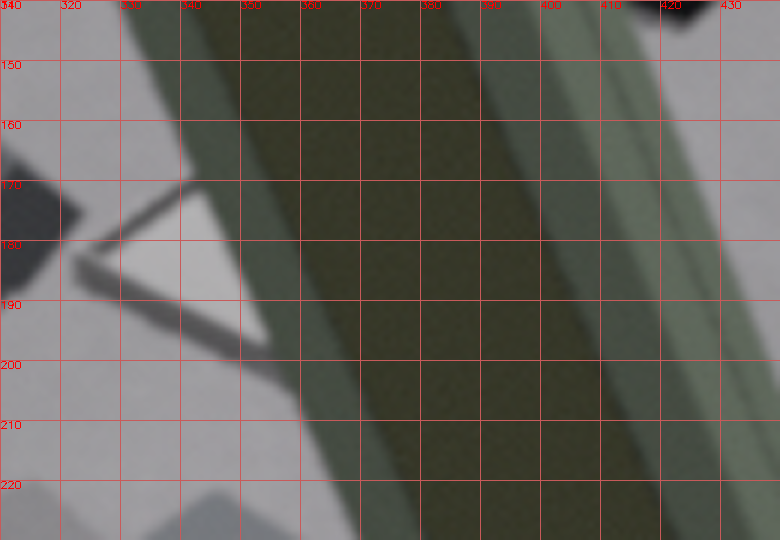

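View pics/sc10.png

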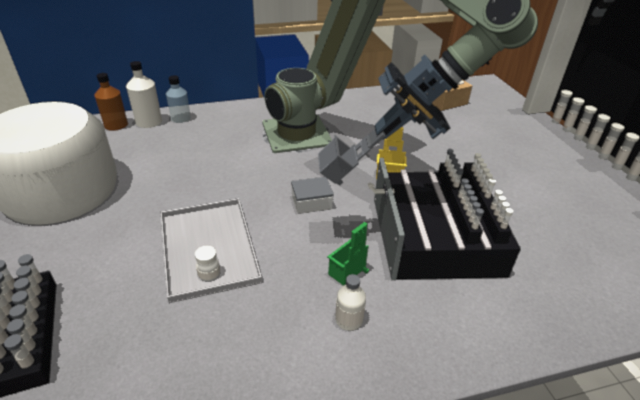

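arm_command:
  motion:
    - [[5,-1.1,0],[0,-6,2],5]
    - [[12,-2.7,0],[0,-14,5],5]
    - [[19,-4.3,0],[0,-24,8],5]
    - [[26,-5.8,0],[-4,-36,10],5]
    - [[33,-7.4,0],[-8,-48,10],5]
    - [[38,-8.5,0],[-12,-60,10],5]
    - [[41,-9.2,0],[-15,-70,10],5]
    - [[41,-9.2,0],[-18,-80,10],5]

```text
time_s: 18.95
ee_pos: [0.5034, -0.019, 0.3001]
ee_rot: [0.111, 0.994, -0.0, -0.001]
wrist_force: [-0.1, 0.4, -2.6]
width: 0.0094
```

arm_command:
  motion:
    - [[0,0,-5],[-4,-20,0],5]
    - [[0,0,-12],[-9,-45,0],5]
    - [[0,0,-19],[-15,-75,0],5]
    - [[0,0,-26],[-21,-105,0],5]
    - [[0,0,-33],[-28,-140,0],5]
    - [[0,0,-40],[-35,-175,0],5]
    - [[0,0,-47],[-42,-210,0],5]
    - [[0,0,-54],[-49,-240,0],5]

```text
time_s: 19.75
ee_pos: [0.4551, -0.2581, 0.2996]
ee_rot: [0.551, 0.835, -0.001, -0.001]
wrist_force: [0.5, -0.2, -2.3]
width: 0.0097
```

Run:
```python
from h import *
from scipy.spatial.transform import Rotation as R
s=ctrl.read_state();print(s['time_s'],s['ee_pos'],np.round(R.from_quat(s['ee_rot']).as_matrix(),3).tolist(),s['wrist_force'],s['width'],s['qpos'])
```

```text
19.75 [ 0.4550867  -0.25807347  0.29964027] [[-0.394, 0.919, -0.003], [0.919, 0.394, -0.0], [0.001, -0.003, -1.0]] [ 0.45348227 -0.22543729 -2.27726473] 0.009686947889353812 [-0.53677843  0.19309576  1.50686112 -0.0016482   1.44394475 -0.94140213]
```

arm_command:
  motion:
    - [[0,0,-4],[-4,-15,-5],5]
    - [[0,0,-10],[-9,-32,-15],5]
    - [[0,0,-16],[-15,-50,-30],5]
    - [[0,0,-21],[-20,-65,-50],5]
    - [[0,0,-23],[-23,-75,-70],5]
    - [[0,0,-23],[-24,-79,-85],5]
    - [[0,0,-23],[-24,-79,-95],5]
    - [[0,0,-23],[-24,-79,-95],5]

```text
time_s: 20.55
ee_pos: [0.4311, -0.3347, 0.2036]
ee_rot: [0.704, 0.71, -0.0, -0.002]
wrist_force: [0.1, -0.5, -2.0]
width: 0.0095
```

Run:
```python
from h import *
from scipy.spatial.transform import Rotation as R
s=ctrl.read_state();print(s['time_s'],s['ee_pos'],np.round(R.from_quat(s['ee_rot']).as_matrix(),3).tolist(),s['wrist_force'],s['width'])
im=snap('scene','sc11.png');crop('pics/sc11.png',140,140,140,165,5 if 0 else 4,'pics/sc11c.png')
im=snap('wrist','w11.png')
```

```text
20.55 [ 0.43107209 -0.33471779  0.20364477] [[-0.009, 1.0, -0.004], [1.0, 0.009, 0.003], [0.003, -0.004, -1.0]] [ 0.10849984 -0.47008251 -1.98615989] 0.009519658255565692
```

View pics/sc11c.png

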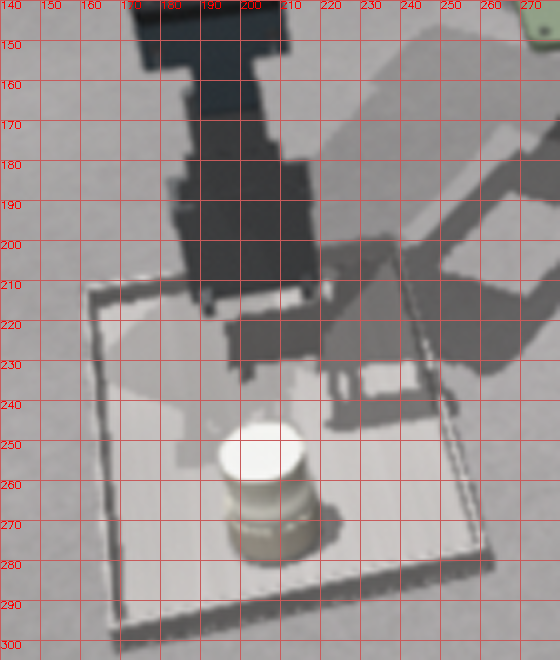

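View pics/w11.png

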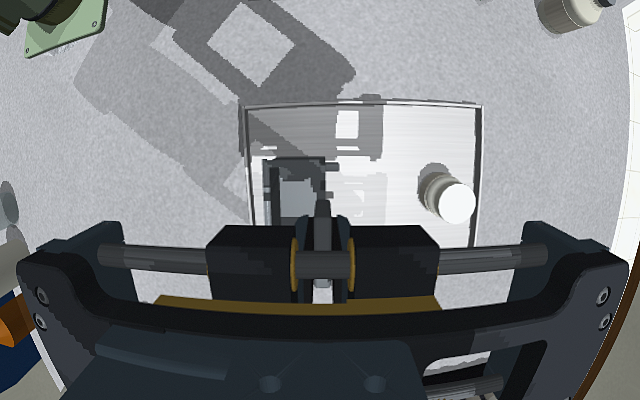

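arm_command:
  motion:
    - [[0,0,0],[0,0,-8],5]
    - [[0,0,0],[0,-1,-18],5]
    - [[0,0,0],[0,-2,-28],5]
    - [[0,0,0],[0,-2,-38],5]
    - [[0,0,0],[0,-2,-46],5]
    - [[0,0,0],[0,-2,-52],5]
    - [[0,0,0],[0,-2,-55],5]
    - [[0,0,0],[0,-2,-55],5]

```text
time_s: 21.45
ee_pos: [0.4316, -0.3378, 0.1503]
ee_rot: [0.704, 0.71, 0.0, -0.0]
wrist_force: [-0.4, -0.7, -1.2]
width: 0.0098
```

arm_command:
  motion:
    - [[0,0,0],[0,0,-0.5],5]
    - [[0,0,0],[0,0,-1],5]
    - [[0,0,0],[0,0,-1.5],5]
    - [[0,0,0],[0,0,-2],5]
    - [[0,0,0],[0,0,-2.5],5]
    - [[0,0,0],[0,0,-3],5]
    - [[0,0,0],[0,0,-3.5],5]
    - [[0,0,0],[0,0,-4],5]

```text
time_s: 22.25
ee_pos: [0.4318, -0.3378, 0.1466]
ee_rot: [0.704, 0.71, 0.0, 0.0]
wrist_force: [-0.9, 0.1, -2.3]
width: 0.0097
```

arm_command:
  motion:
    - [[0,0,0],[0,0,-0.5],5]
    - [[0,0,0],[0,0,-1],5]
    - [[0,0,0],[0,0,-1.5],5]
    - [[0,0,0],[0,0,-2],5]
    - [[0,0,0],[0,0,-2.5],5]
    - [[0,0,0],[0,0,-3],5]
    - [[0,0,0],[0,0,-3],5]
    - [[0,0,0],[0,0,-3],5]

```text
time_s: 23.05
ee_pos: [0.4318, -0.3379, 0.1437]
ee_rot: [0.704, 0.71, 0.0, 0.0]
wrist_force: [-0.4, 0.2, -2.5]
width: 0.0098
```

Run:
```python
from h import *
s=ctrl.read_state();print(s['time_s'],s['ee_pos'],s['wrist_force'],s['wrist_torque'])
im=snap('scene','sc12.png');s=ctrl.read_state();print(s['ee_pos'],s['wrist_force'])
crop('pics/sc12.png',140,160,140,145,5,'pics/sc12c.png')
```

```text
23.05 [ 0.43177163 -0.3378676   0.1436679 ] [-0.37388506  0.17701865 -2.51909312] [-0.04397316 -0.11305323  0.00451192]
[ 0.43177853 -0.33786926  0.14367443] [-0.16450318  0.17210878 -2.14938926]
```

View pics/sc12c.png

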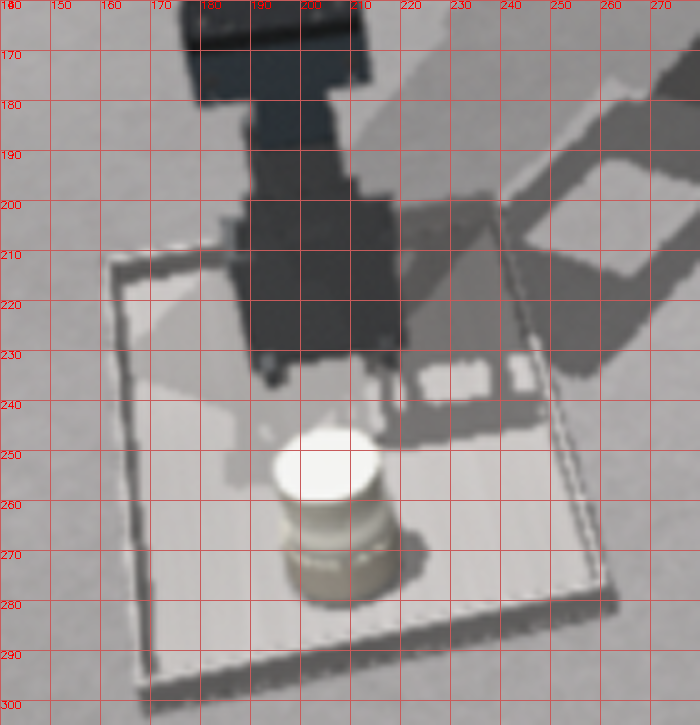

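Close to the floor, no contact yet; continue in half-millimetre steps.

arm_command:
  motion:
    - [[0,0,0],[0,0,-0.3],5]
    - [[0,0,0],[0,0,-0.6],5]
    - [[0,0,0],[0,0,-0.9],5]
    - [[0,0,0],[0,0,-1.2],5]
    - [[0,0,0],[0,0,-1.5],5]
    - [[0,0,0],[0,0,-1.5],5]
    - [[0,0,0],[0,0,-1.5],5]
    - [[0,0,0],[0,0,-1.5],5]

```text
time_s: 23.9
ee_pos: [0.4318, -0.3379, 0.1423]
ee_rot: [0.704, 0.71, 0.0, 0.0]
wrist_force: [0.4, 0.2, -0.6]
width: 0.0096
```

arm_command:
  motion:
    - [[0,0,0],[0,0,-0.2],5]
    - [[0,0,0],[0,0,-0.4],5]
    - [[0,0,0],[0,0,-0.6],5]
    - [[0,0,0],[0,0,-0.8],5]
    - [[0,0,0],[0,0,-0.8],5]
    - [[0,0,0],[0,0,-0.8],5]
    - [[0,0,0],[0,0,-0.8],5]
    - [[0,0,0],[0,0,-0.8],5]

```text
time_s: 24.7
ee_pos: [0.4323, -0.3379, 0.1421]
ee_rot: [0.704, 0.71, 0.0, 0.001]
wrist_force: [1.2, 2.8, 4.9]
width: 0.0097
```

arm_command:
  motion:
    - [[0,0,0],[0,0,0.2],5]
    - [[0,0,0],[0,0,0.4],5]
    - [[0,0,0],[0,0,0.4],5]
    - [[0,0,0],[0,0,0.4],12]
    - [[0,0,0],[0,0,0.4],16]
    - [[0,0,0],[0,0,0.4],22]
    - [[0,0,0],[0,0,0.4],30]
    - [[0,0,0],[0,0,0.4],36]
  newtons: 10

```text
time_s: 25.5
ee_pos: [0.4315, -0.3379, 0.1415]
ee_rot: [0.704, 0.71, -0.0, -0.0]
wrist_force: [-0.7, -0.9, 0.4]
width: 0.0347
```

Run:
```python
from h import *
s=ctrl.read_state();print(s['time_s'],s['ee_pos'],s['wrist_force'],s['wrist_torque'],s['width'])
im=snap('wrist','w13.png')
```

```text
25.5 [ 0.43153465 -0.33785639  0.14151021] [-0.68894082 -0.93486686  0.38367826] [-0.00843046 -0.12385966 -0.07041861] 0.03466881170541103
```

View pics/w13.png

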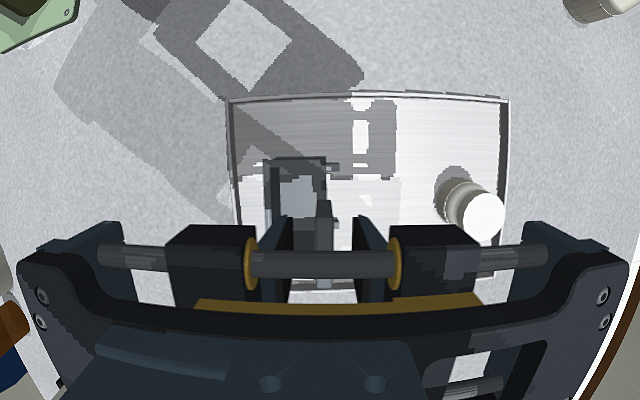

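Released, bin standing. Open further and retreat straight up.

arm_command:
  motion:
    - [[0,0,0],[0,0,2],40]
    - [[0,0,0],[0,0,10],44]
    - [[0,0,0],[0,0,22],44]
    - [[0,0,0],[0,0,40],44]
    - [[0,0,0],[0,0,65],44]
    - [[0,0,0],[0,0,95],44]
    - [[0,0,0],[0,0,125],44]
    - [[0,0,0],[0,0,150],44]

```text
time_s: 26.35
ee_pos: [0.432, -0.338, 0.295]
ee_rot: [0.704, 0.71, 0.0, 0.002]
wrist_force: [0.0, -0.1, 0.2]
width: 0.044
```

arm_command:
  motion:
    - [[0,0,0],[-5,10,10],44]
    - [[0,0,0],[-10,30,20],44]
    - [[0,0,0],[-15,60,30],44]
    - [[0,0,0],[-20,95,30],44]
    - [[0,0,0],[-25,130,30],44]
    - [[0,0,0],[-30,160,30],44]
    - [[0,0,0],[-30,180,30],44]
    - [[0,0,0],[-30,180,30],44]

```text
time_s: 27.15
ee_pos: [0.4001, -0.1545, 0.3215]
ee_rot: [0.703, 0.711, 0.0, -0.001]
wrist_force: [-0.1, -0.2, -0.1]
width: 0.0438
```

Run:
```python
from h import *
s=ctrl.read_state();print(s['time_s'],s['ee_pos'],s['wrist_force'])
im=snap('scene','sc14.png');snap('side','sd14.png')
for t in('bin_foot','cup','reagent','tipbox'):print(t,[(np.round(r['position'],1).tolist(),round(r['confidence'],2)) for r in ctrl.look_for('scene',t)])
for p,n in [((.383,-.378,.004),'fl'),((.447,-.378,.004),'bl'),((.447,-.298,.004),'br')]: print(n,proj(im,p))
crop('pics/sc14.png',140,140,140,165,4,'pics/sc14c.png')
```

```text
27.15 [ 0.40007111 -0.15454404  0.32152952] [-0.10443269 -0.19007365 -0.12779983]
bin_foot [([199.8, 210.5], 0.64), ([350.4, 257.3], 0.62), ([392.4, 150.6], 0.56)]
cup [([208.6, 262.6], 0.71), ([443.6, 224.5], 0.23)]
reagent [([352.2, 307.1], 0.9), ([198.8, 211.0], 0.74)]
tipbox [([314.3, 195.9], 0.75)]
fl [189.42753278 222.2198549 ]
bl [190.79976438 238.47162608]
br [222.51713326 233.37726888]
```

View pics/sc14.png

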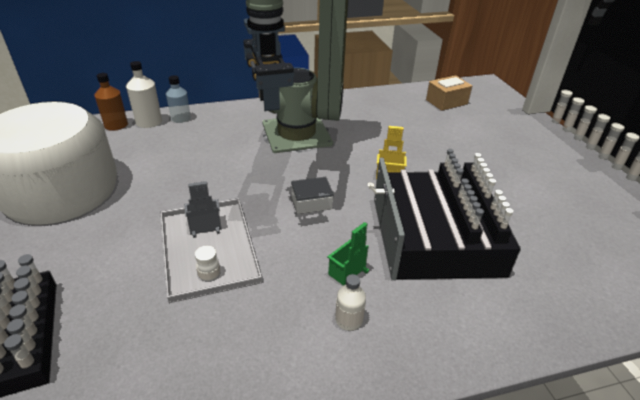

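View pics/sc14c.png

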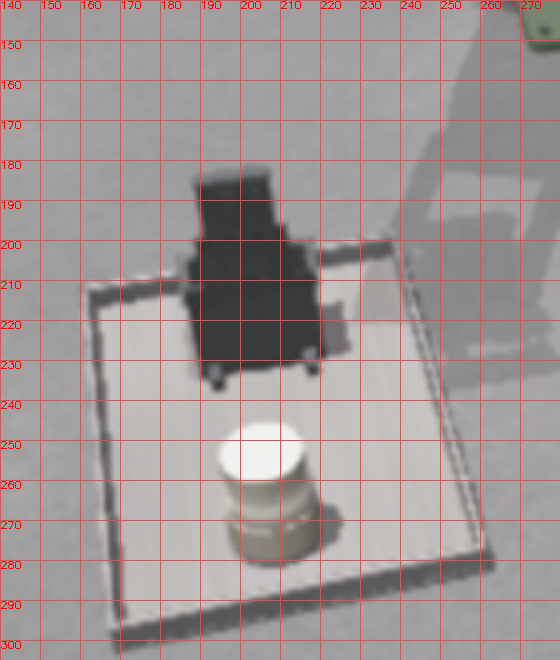

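The bin stands upright in the free half of the tray. The hook is intact, and the cup, reagent bottle and tip box are where they were.

```bash
python3 -c "
from h import *
print(ctrl.finish_job())"
```

```text
the job is handed in; nothing more can be done
None
```

The tip-waste bin is off its hook and standing upright on the tray floor, in the free half. I handed the job in at about 27 s of the 72 s allowed.

- **Finding the hook:** I measured the panel and hook from the wrist images. The bend came out about 28 mm from the panel.
- **Over the barb:** I gripped the tab, lifted about 5 mm, swung the bottom out to 42° and slid the eye off along the nose in 2 mm steps. At every stop the wrist force was only the bin's weight (about 2 N) plus noise, so I felt no contact with the hook. These are readings at the end of each step, not a continuous record.
- **Setting down:** I lowered it in small steps until the floor pushed back. I went about half a millimetre too far, pressing at roughly 7 N, and eased off before opening the fingers.
- **Last checks:** The final scene picture shows the bin upright with about 4 cm to the nearest tray wall, and the hook still in place. The cup and the reagent bottle sit within about 2 pixels of where they started, and so does the tip box. The wrist force reads about zero with the arm clear.

Two checks were not clean. The detector also reported "reagent" at the bin's position, at lower confidence than the real bottle, and I took that as a false hit. I saved a last side-camera picture but did not look at it.

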